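# Clear the trimming plate and set up specimens under the swing-arm magnifier

### The job

First swing the magnifier clear of the steel plate, then wipe all the resin trimmings off the plate into the white catch tray with the scraper block (never touch them with the gripper). Stand the scraper back on the middle of its rubber mat and stand every specimen pot upright on the plate, then swing the magnifier back so that its lens is centred over the plate. Leave the other bottles and boxes where they are.

Things in the scene. Friction and masses are not known exactly. Their poses are not given: they have to be found in the camera images.
- plate (a point): centre of the top surface of the fixed steel trimming plate. The plate is 190 mm (its x) by 280 mm (its y), its top 30 mm above the bench and level. Lips stand 6 mm above the top along both long sides (inner faces 92 mm either side of the centre in x); both short ends are open. At its +y end the white catch tray is joined on. Axes: x across, y along the plate towards the tray, z up
- tray (a point): centre of the floor of the fixed white catch tray, joined on the plate's +y end: inside about 204 mm (x) by 140 mm (y), from 140 to 280 mm from the plate's centre along y; floor 26 mm below the plate's top, walls level with the plate's top on three sides, no wall beside the plate. Same axes as the plate
- swing (a joint): angle of the magnifier's swing arm about its upright pivot, rad. 0: the lens is exactly over the centre of the plate; grows anticlockwise seen from above, which carries the lens off the -y end of the plate, away from the tray. Stops at -0.4 and 1.9. The joint is stiff (0.8 N m of friction) and stays where it is left; from about 1.0 the whole lens head is off the plate
- pivot (a point): the pivot of the swing arm, on the axis of its post (post 26 mm across, standing on a round foot 90 mm across), 195 mm above the bench, at 170 mm in x and -140 mm in y from the plate's centre in the plate's axes
- lens (a point): centre of the magnifier lens, a white ring 118 mm across and 18 mm thick with clear glass, 220 mm from the pivot, 195 mm above the bench
- handle (a point): middle of the upright black round handle at the far end of the magnifier head, 22 mm across, standing from 201 to 263 mm above the bench (this point 235 mm above the bench), 285 mm from the pivot, in line with pivot and lens; it can be pinched from above and led round the pivot
- scraper_mid (a point): centre of the loose scraper block, half-way up: a grey base 150 mm (its x) by 50 mm (its y) and 24 mm tall, with a wooden grip along the middle on top, 90 mm (x) by 24 mm (y), from 24 to 66 mm above the underside. This point is 33 mm above the underside. z up. About 180 to 290 g. It fits between the lips with 17 mm to spare on each side; wipe with the base's long side leading, a millimetre or two above the plate or lightly on it
- mat_top (a point): centre of the top of the fixed black rubber mat, 170 x 100 mm (its x, y), 6 mm thick, on which the scraper stands at the start and belongs afterwards
- reagent: bystander: small amber jar with white lid, 50 mm across, 78 mm tall, loose, among the pots; origin at its underside
- wash: bystander: tall white bottle, 66 mm across, 170 mm tall, loose, on the bench beyond the tray to the left; origin at its underside
- blockcase: bystander: cardboard box 110 x 80 x 50 mm, loose, to the left; origin at the centre of its underside
- media: bystander: glass bottle 76 mm across, 160 mm tall, loose, behind the plate; origin at its underside
- chip0_mid (a point): one flat strip of honey-coloured resin trimming, about 46-50 x 24-28 x 9 mm, loose, lying on the steel plate at the start; the point is its centre. 3 to 6 trimmings are present from start to start
- chip1_mid (a point): one flat strip of honey-coloured resin trimming, about 46-50 x 24-28 x 9 mm, loose, lying on the steel plate at the start; the point is its centre. 3 to 6 trimmings are present from start to start
- chip2_mid (a point): one flat strip of honey-coloured resin trimming, about 46-50 x 24-28 x 9 mm, loose, lying on the steel plate at the start; the point is its centre. 3 to 6 trimmings are present from start to start
- chip3_mid (a point): one flat strip of honey-coloured resin trimming, about 46-50 x 24-28 x 9 mm, loose, lying on the steel plate at the start; the point is its centre. 3 to 6 trimmings are present from start to start
- chip4_mid (a point): one flat strip of honey-coloured resin trimming, about 46-50 x 24-28 x 9 mm, loose, lying on the steel plate at the start; the point is its centre. 3 to 6 trimmings are present from start to start
- chip5_mid (a point): one flat strip of honey-coloured resin trimming, about 46-50 x 24-28 x 9 mm, loose, lying on the steel plate at the start; the point is its centre. 3 to 6 trimmings are present from start to start
- pot0_mid (a point): one squat specimen pot, white with a blue screw lid, a plain upright cylinder 62 mm across and 44 mm tall, 80 to 150 g, loose, on the bench in front of the plate at the start; the point is its centre (22 mm above its underside), z along its axis. 2 or 3 pots are present from start to start
- pot1_mid (a point): one squat specimen pot, white with a blue screw lid, a plain upright cylinder 62 mm across and 44 mm tall, 80 to 150 g, loose, on the bench in front of the plate at the start; the point is its centre (22 mm above its underside), z along its axis. 2 or 3 pots are present from start to start
- pot2_mid (a point): one squat specimen pot, white with a blue screw lid, a plain upright cylinder 62 mm across and 44 mm tall, 80 to 150 g, loose, on the bench in front of the plate at the start; the point is its centre (22 mm above its underside), z along its axis. 2 or 3 pots are present from start to start
Things that resemble listed ones, but are neither listed nor needed, are in the scene too. Leave any brown or green look-alike of the part that bears pot2_mid alone. What is shaped like the part that bears scraper_mid but turquoise is not meant.

How it is judged (in metres and radians):
On the way, in this order (a step that is already met when the one before it is completed fails the run):
1. the magnifier is swung clear of the plate (value of joint swing above 0.9 rad), for 0.2 s.
2. all trimmings lie in the catch tray, the magnifier still clear (y of chip0_mid in the frame of plate between 0.142 and 0.282 m and x of chip0_mid in the frame of plate between -0.104 and 0.104 m and z of each of chip0_mid, chip1_mid, chip2_mid, chip3_mid, chip4_mid, chip5_mid in the frame of plate below 0 m and y of chip1_mid in the frame of plate between 0.142 and 0.282 m and x of chip1_mid in the frame of plate between -0.104 and 0.104 m and y of chip2_mid in the frame of plate between 0.142 and 0.282 m and x of chip2_mid in the frame of plate between -0.104 and 0.104 m and y of chip3_mid in the frame of plate between 0.142 and 0.282 m and x of chip3_mid in the frame of plate between -0.104 and 0.104 m and y of chip4_mid in the frame of plate between 0.142 and 0.282 m and x of chip4_mid in the frame of plate between -0.104 and 0.104 m and y of chip5_mid in the frame of plate between 0.142 and 0.282 m and x of chip5_mid in the frame of plate between -0.104 and 0.104 m and value of joint swing above 0.6 rad), for 0.2 s.
3. the scraper stands on its mat and every pot stands upright on the plate (horizontal distance between scraper_mid and mat_top below 0.035 m and angle between each of scraper_mid, pot0_mid, pot1_mid, pot2_mid's own z axis and vertical below 0.12 rad and height (world z) of scraper_mid below 0.045 m and x of pot0_mid in the frame of plate between -0.066 and 0.066 m and y of pot0_mid in the frame of plate between -0.122 and 0.122 m and z of pot0_mid in the frame of plate between 0.017 and 0.027 m and x of pot1_mid in the frame of plate between -0.066 and 0.066 m and y of pot1_mid in the frame of plate between -0.122 and 0.122 m and z of pot1_mid in the frame of plate between 0.017 and 0.027 m and x of pot2_mid in the frame of plate between -0.066 and 0.066 m and y of pot2_mid in the frame of plate between -0.122 and 0.122 m and z of pot2_mid in the frame of plate between 0.017 and 0.027 m), for 0.2 s.
4. the lens is back over the middle of the plate (horizontal distance between lens and plate below 0.03 m and velocity of joint swing between -0.05 and 0.05 rad/s), for 0.2 s.
At the end, for the whole second after the job is handed in: Every trimming lies in the tray below the plate's top; the scraper stands within 35 mm of its mat's centre; every pot stands upright on the plate (centre within 66 mm in x, 122 mm in y of the plate's centre); the lens rests within 30 mm of the plate's centre, seen from above (all of step 3 and all of step 4 and y of chip0_mid in the frame of plate between 0.142 and 0.282 m and x of chip0_mid in the frame of plate between -0.104 and 0.104 m and z of each of chip0_mid, chip1_mid, chip2_mid, chip3_mid, chip4_mid, chip5_mid in the frame of plate below 0 m and y of chip1_mid in the frame of plate between 0.142 and 0.282 m and x of chip1_mid in the frame of plate between -0.104 and 0.104 m and y of chip2_mid in the frame of plate between 0.142 and 0.282 m and x of chip2_mid in the frame of plate between -0.104 and 0.104 m and y of chip3_mid in the frame of plate between 0.142 and 0.282 m and x of chip3_mid in the frame of plate between -0.104 and 0.104 m and y of chip4_mid in the frame of plate between 0.142 and 0.282 m and x of chip4_mid in the frame of plate between -0.104 and 0.104 m and y of chip5_mid in the frame of plate between 0.142 and 0.282 m and x of chip5_mid in the frame of plate between -0.104 and 0.104 m); the robot touches nothing.
It fails at once if the gripper's fingers touch a trimming (contact force between the fingers and chip0 above 0.5 N or contact force between the fingers and chip1 above 0.5 N or contact force between the fingers and chip2 above 0.5 N or contact force between the fingers and chip3 above 0.5 N or contact force between the fingers and chip4 above 0.5 N or contact force between the fingers and chip5 above 0.5 N).
It fails at once if the bystander reagent is moved more than 40 mm or knocked over (distance of reagent from where it was at the start of the episode above 0.04 m or angle between reagent's own z axis and vertical above 0.6 rad).
It fails at once if the bystander wash is moved more than 40 mm or knocked over (distance of wash from where it was at the start of the episode above 0.04 m or angle between wash's own z axis and vertical above 0.6 rad).
It fails at once if the bystander blockcase is moved more than 40 mm or knocked over (distance of blockcase from where it was at the start of the episode above 0.04 m or angle between blockcase's own z axis and vertical above 0.6 rad).
It fails at once if the bystander media is moved more than 40 mm or knocked over (distance of media from where it was at the start of the episode above 0.04 m or angle between media's own z axis and vertical above 0.6 rad).
Of chip0, chip1, chip2, chip3, chip4, chip5 only 3 to 6 are there at a start; the rules pass over those that are not, and their reading is None.
Of pot0, pot1, pot2 only 2 to 3 are there at a start; the rules pass over those that are not, and their reading is None.
At some moment in a run one of pot0, pot1, pot2 may be knocked a few centimetres aside while the robot is not near it.
Once in a run the grip may slacken for a moment while it holds something.
It also fails if it takes over 200 s, if anything falls off the work surface, if the arm or the gripper's body presses on something with over 40 N, if the wrist force passes 120 N, or if a joint passes its speed limit or range.

### The arm

A 7-joint arm with a two-finger parallel gripper is mounted at the origin on the work surface. World frame = base frame: x ahead of the robot, y to its left, z up, the work surface at z = 0. Lengths are in m, angles in degrees, forces in N, time in s.
With the tool pointing down it reaches from about 0.425 to 0.95 m from the base axis. Payload 4.7 kg.
Tool frame: the origin (TCP) lies at the very end of the fingers, on their centre line; the grasp point (between the pads) lies 19 mm behind it; z points along the fingers, y is the direction in which the jaws open and shut (so a half turn about z gives the same grasp; the last joint's range is limited). The gripper opens to 85 mm and grips with 20 to 120 N. Pads are 22 mm wide; open, the fingers measure 114 mm over their backs; the gripper's body (76 mm by 85 mm) begins 54 mm behind the grasp point. The pads swing forward as they close: fully open they stand 13 mm farther back than shut.
Start: joints at [-71.729, 26.849, -2.785, 87.806, 1.381, 65.374, -4.715], TCP at [0.23, 0.635, 0.199] pointing down, gripper open.
Joint ranges: [-148.3, 148.3], [-19.14, 114.17], [-79.39, 73.82], [5.75, 140.21], [-59.74, 239.74], [12.07, 113.84], [-152.46, 152.46]. Speed limits (degrees/s): [147.25, 147.25, 180, 180, 180, 180, 180].

### API

Orientations are given as [roll, pitch, yaw] about the fixed x, y, z axes, in that order (R = Rz(yaw) Ry(pitch) Rx(roll)).
In Python, from station import manip, cams, close_job, finder gives the robot as it stands. The module is installed in compiled form; this text tells all that it offers.
- The arm moves only by the tool arm_command, never from a script. Its argument "targets" is a list of rows, each a list of 3 entries, a list of its own where there are three numbers: the closure, from 0 (fully open) to 1 (shut), then the shift along the tool's x, y, z in units of 30 mm (1.0 is 30 mm), then the turn about the tool's z in units of 8 degrees (1.0 is 8 degrees). In form: [[claw, [tx, ty, tz], yaw], ...]. A call has 1 to 5 rows; each row shifts and turns the commanded pose from where the row before left it, along the tool's axes as they then stand; what a row does not reach is not made up. A row lasts 1/10 s, in which the tool goes at most 50 mm and 8.59 degrees, less where a joint would pass 70% of its speed; a pose out of reach is approached as far as the arm can. A call is refused whole if a number of a shift passes 1 or a number of a turn 1, either way. A call with a gripper value outside its range is refused whole. The fingers move at their own pace and stop on an object; "newtons" is the grip in N (left out, the last holds). Time passes only in rows, so rows that do not move let the fingers close. It gives the time, the measured TCP pose, the force and the opening at its end, in the units of the state.
- manip.read_state(): the state, without advancing time (a new reading comes with each control period).
- cams.get_image(name): name is "scene" or "top" or "wrist"; returns a dict with "img" (420x560x3 uint8, red, green, blue), "depth" (420x560 float32, m along the optical axis (not along the pixel's ray), 0 where there is no reading), "fx", "fy", "cx", "cy" (pixels), "xyz" and "rotation" of the camera in the world; the wrist camera has in their place "mount" (4x4, takes a point from camera to tool coordinates, whose origin is the TCP and whose axes are the flange's). Camera axes: x right, y down, z forward; pixel columns grow to the right and rows downward; lengths in m; the calibration is good to about 2 mm. A picture is of the moment at which its call begins: read the wrist's pose just before it.
- close_job(): hands the job in, once; it reports no verdict.
Trained networks look in the newest picture that a camera, given by its name, has taken for a name from the list of things; names that differ only in an ending like _2 or _b are one class to them, and where a whole thing is asked for, a point or a joint stands for the part that bears it (a point fixed in the world has none). Each returns a list of dicts, best first, with "conf" (0 to 1); they miss things now and then, are a little off and sometimes report something else, mostly with a low value. They report only what shows in the picture. A call takes as long as a camera call. They do not tell look-alikes from the thing itself.
- finder.trace(camera, label): "pixels" (420x560 bool, what is visible of it) and "extent" ([centre column, centre row, width, height] in pixels, round what is visible of it).
The state is a dict: "time_s": time; "joint_positions": joint angles; "dq": joint speeds; "joint_efforts": joint torques, N m; "tool_pos": TCP position; "tcp_rot": TCP orientation; "ft_force": force on the tool from outside, world axes, zero at the start; "wrist_torque": the same for the moment, N m; "width": finger opening in m.
Only numpy, scipy, OpenCV 4.12 (cv2) and the standard library are available. Lean on these libraries where they do the work, as an engineer would, in place of code of your own. Each camera call takes 0.05 s, during which the arm holds its last target.

## Working session

There is one attempt and no reset: what is moved stays moved. The work goes in short steps, Python scripts to look and compute and a tool call to move; the robot and the scene stay as the last step left them, time stands still between calls to the robot, and variables do not carry over. Pictures are saved under pics/ and viewed, and the job is handed in when it is done.

Besides the shell and the picture viewer there is one more tool, called as name(argument=value, ...) on one line, values as JSON. arm_command: Moves the arm, as the interface text tells. Its arguments: {"type":"object","properties":{"targets":{"type":"array","items":{"type":"array"}},"newtons":{"type":"number"}},"required":["targets"]}

```bash
mkdir -p pics; ls
cat > h.py <<'E'
import numpy as np, cv2
from station import manip, cams, close_job, finder
def shot(n,fn=None):
    st=manip.read_state(); im=cams.get_image(n)
    if fn: cv2.imwrite('pics/'+fn,cv2.cvtColor(im['img'],cv2.COLOR_RGB2BGR))
    return st,im
def Rw(r):
    from scipy.spatial.transform import Rotation as R
    return R.from_euler('xyz',r,degrees=True).as_matrix()
def cloud(n,st,im):
    d=im['depth']; v,u=np.mgrid[0:d.shape[0],0:d.shape[1]]
    p=np.stack([(u-im['cx'])/im['fx']*d,(v-im['cy'])/im['fy']*d,d],-1)
    if 'mount' in im:
        M=np.array(im['mount']); p=p@M[:3,:3].T+M[:3,3]
        return p@Rw(st['tcp_rot']).T+np.array(st['tool_pos'])
    R=np.array(im['rotation'])
    if R.shape!=(3,3): R=Rw(R)
    return p@R.T+np.array(im['xyz'])
E
python3 - <<'E'
from h import *
for n in ['scene','top','wrist']:
    st,im=shot(n,n+'0.png'); print(n,im['fx'],im.get('xyz'),im.get('rotation'),im.get('mount'))
print(st)
E
```

```text
pics
scene 382.99943163949143 [ 1.12986495 -0.68609851  0.7659706 ] [-124.13386958   -1.41796562   43.39552298] None
top 463.96423620418744 [ 0.27227125 -0.00224706  1.35034362] [-167.56021615    0.17850599  -91.67379373] None
wrist 308.5743058910378 None None [[ 2.05925227e-04 -9.64022044e-01 -2.65822226e-01  6.62226310e-02]
 [ 9.99999637e-01  4.18389786e-04 -7.42646042e-04  5.71901662e-04]
 [ 8.27144460e-04 -2.65821976e-01  9.64021780e-01 -1.74662648e-01]
 [ 0.00000000e+00  0.00000000e+00  0.00000000e+00  1.00000000e+00]]
{'time_s': 0.1, 'joint_positions': array([-71.72714577,  26.89283219,  -2.78406415,  87.8651236 ,
         1.38205066,  65.37547259,  -4.71651849]), 'dq': array([-0.02544496, -0.05855355, -0.012698  ,  0.02673671,  0.10736793,
       -0.0063121 , -0.03393033]), 'joint_efforts': array([ 1.41399345e-03, -5.11512172e+01, -4.67441103e-02, -2.38391393e+01,
        1.07252589e-02,  4.35706650e-03,  2.11436543e-06]), 'tool_pos': array([0.22987752, 0.63404737, 0.19787764]), 'tcp_rot': array([-1.79900274e+02,  4.65118904e-03,  1.60072152e+02]), 'ft_force': array([-0.68980952,  0.41663452,  0.39737421]), 'wrist_torque': array([-0.03177971,  0.0163347 , -0.03371852]), 'width': 0.08569645787985902}
```

View pics/scene0.png

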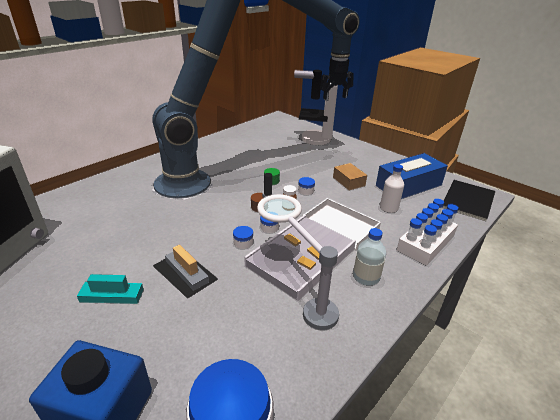

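View pics/top0.png

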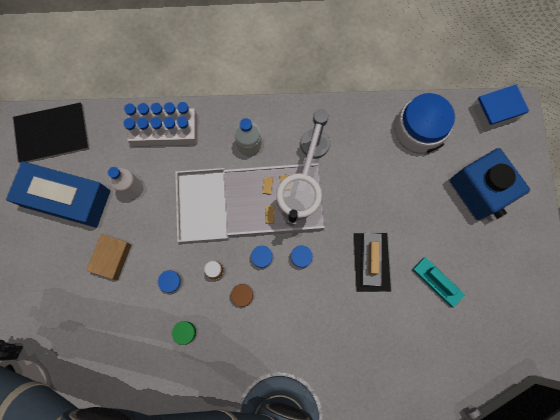

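View pics/wrist0.png

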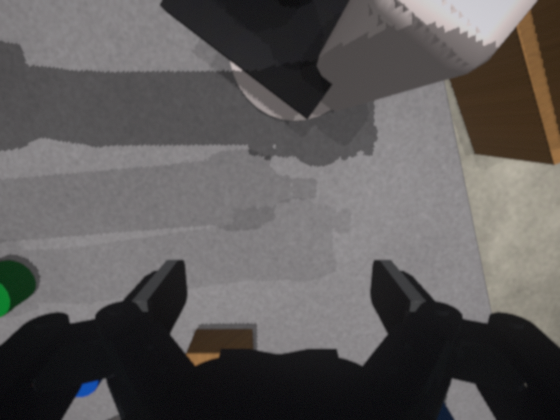

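```bash
cat >> h.py <<'E'
def topmask(names,cam='top'):
    st,im=shot(cam); P=cloud(cam,st,im)
    for l in names:
        for r in finder.trace(cam,l):
            m=r['pixels']&(im['depth']>0)
            if m.sum()<5: continue
            q=P[m]; print(l,round(r['conf'],2),np.round(r['extent']),'med',np.round(np.median(q,0),3),'min',np.round(np.percentile(q,3,0),3),'max',np.round(np.percentile(q,97,0),3))
E
python3 - <<'E'
from h import *
topmask(['plate','tray','handle','lens','pivot','scraper_mid','mat_top','reagent','wash','blockcase','media','chip0_mid','pot0_mid'])
st,im=shot('top');P=cloud('top',st,im)
for c,r in [(180,172),(228,168),(318,168),(323,228),(232,235),(178,240),(250,220),(200,200),(355,291),(361,233),(388,234),(390,291),(293,216),(300,195),(320,118),(369,243),(375,258),(150,330)]:
    print(c,r,np.round(P[r,c],3))
i=cv2.cvtColor(im['img'],cv2.COLOR_RGB2BGR)[150:310,160:400]
cv2.imwrite('pics/c1.png',cv2.resize(i,None,fx=3.3,fy=3.3,interpolation=2))
E
```

```text
plate 0.97 [249. 203. 152.  80.] med [0.59  0.124 0.026] min [ 0.499 -0.121 -0.001] max [0.696 0.28  0.035]
tray 0.62 [248. 203. 148.  81.] med [0.59  0.124 0.026] min [ 0.499 -0.12  -0.001] max [0.696 0.279 0.035]
tray 0.48 [301. 164.  45. 113.] med [ 0.581 -0.077  0.2  ] min [ 0.502 -0.133  0.193] max [ 0.779 -0.017  0.256]
handle 0.71 [306. 168.  52. 116.] med [ 0.582 -0.078  0.199] min [ 0.501 -0.137  0.038] max [ 0.783 -0.016  0.25 ]
lens 0.94 [301. 168.  52. 115.] med [ 0.583 -0.079  0.199] min [ 0.503 -0.135  0.034] max [ 0.782 -0.016  0.252]
pivot 0.62 [301. 163.  46. 117.] med [ 0.581 -0.078  0.2  ] min [ 0.501 -0.134  0.061] max [ 0.78  -0.018  0.253]
scraper_mid 0.76 [438. 283.  56.  46.] med [ 0.347 -0.451  0.025] min [ 0.29  -0.512  0.004] max [ 0.405 -0.403  0.068]
scraper_mid 0.65 [372. 260.  18.  56.] med [ 0.414 -0.268  0.031] min [ 0.346 -0.302  0.007] max [ 0.488 -0.248  0.074]
mat_top 0.89 [372. 263.  39.  58.] med [ 0.403 -0.281  0.005] min [ 0.329 -0.327 -0.001] max [ 0.491 -0.229  0.017]
mat_top 0.27 [301. 165.  47. 112.] med [ 0.581 -0.078  0.2  ] min [ 0.501 
[... 639 characters left out ...]
[0.747 0.036 0.012] max [0.8   0.104 0.161]
pot0_mid 0.57 [303. 256.  22.  20.] med [ 0.43  -0.074  0.043] min [ 0.402 -0.1    0.015] max [ 0.458 -0.048  0.048]
180 172 [0.692 0.275 0.029]
228 168 [ 0.71   0.135 -0.001]
318 168 [ 0.704 -0.139 -0.007]
323 228 [ 0.511 -0.142  0.028]
232 235 [0.499 0.122 0.024]
178 240 [0.488 0.277 0.03 ]
250 220 [0.541 0.069 0.027]
200 200 [0.611 0.219 0.005]
355 291 [ 0.33  -0.227 -0.   ]
361 233 [ 0.497 -0.255  0.002]
388 234 [ 0.492 -0.335  0.   ]
390 291 [ 0.327 -0.327 -0.   ]
293 216 [ 0.5   -0.047  0.262]
300 195 [ 0.568 -0.069  0.196]
320 118 [ 0.771 -0.129  0.213]
369 243 [ 0.46  -0.267  0.051]
375 258 [ 0.415 -0.276  0.072]
150 330 [0.238 0.357 0.006]
```

View pics/c1.png

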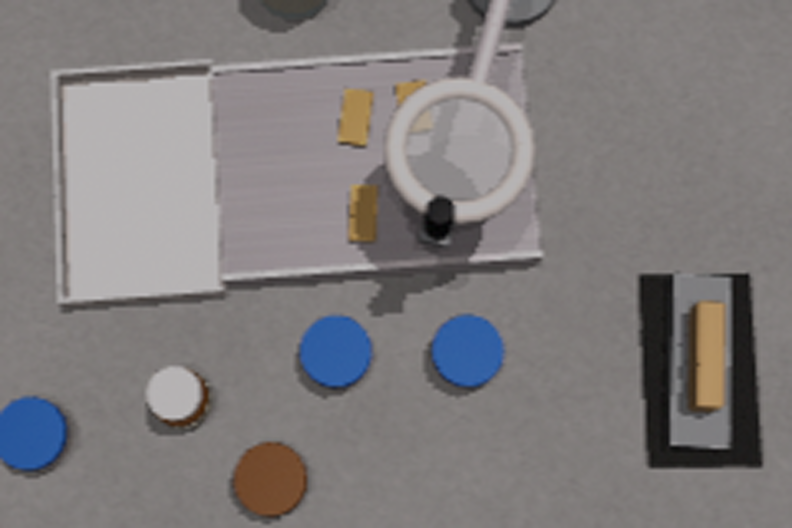

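Run:
```python
from h import *
st,im=shot('top');P=cloud('top',st,im)
X,Y,Z=P[...,0],P[...,1],P[...,2]
r=(X>.47)&(X<.73)&(Y>-.17)&(Y<.31)
m=r&(Z>.018)&(Z<.045)
for sel,n in [(m&(Y>.15),'traywalls'),(m&(Y<.12),'plate'),(m,'all')]:
    q=(P[sel][:,:2]*1000).astype(np.float32); print(n,cv2.minAreaRect(q),sel.sum())
w=m&(Z>.032)
# lip lines
for lo,hi in [(.47,.53),(.67,.72)]:
    s=m&(X>lo)&(X<hi)&(Y<.12)&(Y>-.14)
    ys=np.arange(-.13,.12,.02);e=[]
    for y in ys:
        t=s&(abs(Y-y)<.01)
        e.append((X[t].min() if lo<.5 else X[t].max()) if t.sum() else np.nan)
    e=np.array(e);k=~np.isnan(e);print(lo,np.round(e,3),np.polyfit(ys[k],e[k],1))
h=(Z>.245)&(Z<.275)&(X<.53)&(X>.46)&(abs(Y+.04)<.05); print('handle',np.round(np.median(P[h],0),4),cv2.minEnclosingCircle((P[h][:,:2]*1000).astype(np.float32)))
h=(Z>.19)&(Z<.21)&(X<.66)&(X>.5)&(abs(Y+.07)<.075); print('ring',cv2.minEnclosingCircle((P[h][:,:2]*1000).astype(np.float32)))
h=(Z>.2)&(Z<.23)&(X>.74)&(Y<-.09)&(Y>-.17); print('post',np.round(np.mean(P[h],0),4),cv2.minEnclosingCircle((P[h][:,:2]*1000).astype(np.float32)))
hs=cv2.cvtColor(im['img'],cv2.COLOR_RGB2HSV)
b=(hs[...,0]>100)&(hs[...,0]<125)&(hs[...,1]>150)&(X<.5)&(X>.2)&(abs(Y)<.5)&(Z>.035)
n,l,s,c=cv2.connectedComponentsWithStats(b.astype(np.uint8))
for i in range(1,n):
    if s[i,4]>100: print('blue',c[i],s[i,4],np.round(P[l==i].mean(0),4),cv2.minEnclosingCircle((P[l==i][:,:2]*1000).astype(np.float32)))
b=(hs[...,0]>10)&(hs[...,0]<25)&(hs[...,1]>90)&r&(Z<.08)
n,l,s,c=cv2.connectedComponentsWithStats(b.astype(np.uint8))
for i in range(1,n):
    if s[i,4]>15: print('chip',c[i],s[i,4],np.round(P[l==i].mean(0),4))
# scraper
g=(X>.32)&(X<.5)&(Y<-.22)&(Y>-.34)
for a,bb,nm in [(.06,.085,'grip'),(.018,.06,'base')]:
    q=P[g&(Z>a)&(Z<bb)]; print(nm,cv2.minAreaRect((q[:,:2]*1000).astype(np.float32)),np.median(q[:,2]))
mm=g&(im['img'].max(-1)<60)&(Z<.015); print('mat',cv2.minAreaRect((P[mm][:,:2]*1000).astype(np.float32)))
```

```text
traywalls ((592.7421875, 216.28106689453125), (214.4770965576172, 141.12887573242188), 2.4614925384521484) 350
plate ((603.1858520507812, -6.9312896728515625), (198.61184692382812, 262.1032409667969), 2.67225980758667) 4078
all ((599.2330932617188, 74.2752685546875), (214.60415649414062, 424.70831298828125), 2.67225980758667) 4931
0.47 [0.51  0.509 0.508 0.507 0.506 0.505 0.504 0.503 0.502 0.502 0.501 0.5
 0.498] [-0.04581895  0.50371264]
0.67 [0.706 0.703 0.706 0.704 0.704 0.701 0.703 0.7   0.699 0.698 0.697 0.697
 0.696] [-0.04254008  0.70059852]
handle [ 0.5048 -0.0464  0.2617] ((506.72943115234375, -45.90501403808594), 11.089948654174805)
ring ((580.1162719726562, -66.06377410888672), 85.83345031738281)
post [ 0.7732 -0.1288  0.2098] ((768.7271728515625, -124.50797271728516), 30.933807373046875)
blue [261.23728814 256.08757062] 354 [0.4322 0.0383 0.0471] ((366.9066162109375, 22.38901138305664), 97.78963470458984)
blue [301.22379603 255.97167139] 353 [ 0.428  -0.0735  0.0578] ((365.01617431640625, -44.2750244140625), 101.82335662841797)
blue [168.51081081 281.02972973] 370 [0.3701 0.2982 0.0471] ((325.2325744628906, 162.9260711669922), 173.4563751220703)
chip [282.92857143 176.57142857] 28 [ 0.6661 -0.0304  0.0384]
chip [267.33333333 185.02173913] 138 [0.6418 0.0161 0.038 ]
chip [269.60606061 214.1969697 ] 132 [0.5541 0.0117 0.038 ]
grip ((417.9311828613281, -274.88360595703125), (25.054107666015625, 89.87572479248047), 84.17391204833984) 0.0706604953316502
base ((418.1175537109375, -274.7751159667969), (51.41020584106445, 150.5056610107422), 85.49964904785156) 0.029733584251002254
mat ((412.3548583984375, -278.9581298828125), (100.08860778808594, 169.6658935546875), 89.49897003173828)
```

arm_command(targets=[[0,[0,0,-1],-1],[0,[0,0,-1],-1],[0,[0,0,-1],-0.5],[0,[0,0,-0.3],0]], newtons=40)

```text
time_s: 1.35
tool_pos: [0.2306, 0.6362, 0.3019]
tcp_rot: [179.6, 0.1, -179.9]
ft_force: [-0.6, 0.8, 0.3]
width: 0.0853
```

arm_command(targets=[[0,[-0.5,-1,0],0],[0,[-0.5,-1,0],0],[0,[-0.5,-1,0],0],[0,[-0.5,-1,0],0],[0,[-0.5,-1,0],0]])

```text
time_s: 1.85
tool_pos: [0.3055, 0.483, 0.2969]
tcp_rot: [-179.9, -0.0, 180.0]
ft_force: [0.6, 0.0, 0.5]
width: 0.085
```

arm_command(targets=[[0,[-0.5,-1,0],0],[0,[-0.5,-1,0],0],[0,[-0.5,-1,0],0],[0,[-0.5,-1,0],0],[0,[-0.5,-1,0],0]])

```text
time_s: 2.35
tool_pos: [0.3806, 0.3331, 0.297]
tcp_rot: [-180.0, -0.0, 180.0]
ft_force: [0.6, 0.5, -0.2]
width: 0.0853
```

arm_command(targets=[[0,[-0.32,-1,0],0],[0,[-0.32,-1,0],0],[0,[-0.32,-1,0],0],[0,[-0.32,-1,0],0],[0,[-0.32,-1,0],0]])

```text
time_s: 2.85
tool_pos: [0.4284, 0.1833, 0.2971]
tcp_rot: [-180.0, -0.1, 180.0]
ft_force: [0.9, 0.5, -0.1]
width: 0.0854
```

arm_command(targets=[[0,[-0.32,-1,0],0],[0,[-0.32,-1,0],0],[0,[-0.32,-1,0],0],[0,[-0.32,-1,0],0],[0,[-0.32,-1,0],0]])

```text
time_s: 3.35
tool_pos: [0.4765, 0.0336, 0.2971]
tcp_rot: [180.0, -0.1, 180.0]
ft_force: [0.7, 0.4, -0.2]
width: 0.0855
```

arm_command(targets=[[0,[-0.32,-1,0],0],[0,[-0.32,-1,0],0],[0,[-0.32,-0.63,0],0],[0,[0,0,0],0]])

```text
time_s: 3.75
tool_pos: [0.5058, -0.0473, 0.297]
tcp_rot: [-179.9, -0.0, 179.7]
ft_force: [0.7, -0.7, 0.4]
width: 0.0851
```

Run:
```python
from h import *
st,im=shot('wrist','w1.png');P=cloud('wrist',st,im);print(st['tool_pos'],st['tcp_rot'])
Z=P[...,2];h=(Z>.245)&(Z<.275)&(abs(P[...,1]+.046)<.04)&(abs(P[...,0]-.5)<.05)
print(h.sum(), P[h].mean(0) if h.sum() else 0)
st,im=shot('top','t1.png')
st,im=shot('scene','s1.png')
```

```text
[ 0.50578676 -0.04727931  0.29704933] [-1.79915254e+02 -4.70611480e-02  1.79669810e+02]
813 [ 0.50712561 -0.04746804  0.26073766]
```

View pics/w1.png

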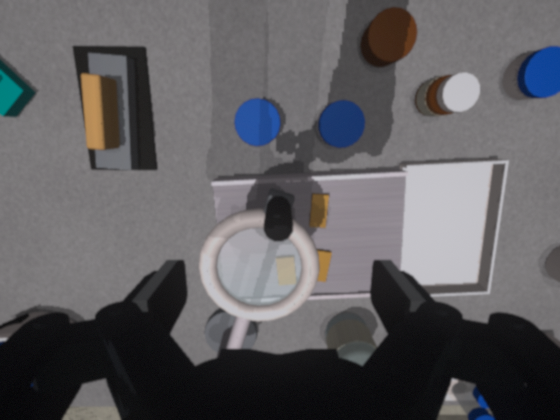

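arm_command(targets=[[0,[0,0,1],0],[0,[0,0,1],0],[0,[0,0,0.67],0],[0.5,[0,0,0],0],[1,[0,0,0],0]], newtons=40)

```text
time_s: 4.4
tool_pos: [0.5058, -0.0429, 0.2181]
tcp_rot: [180.0, 0.0, -179.8]
ft_force: [-0.0, -0.3, 0.5]
width: 0.0591
```

arm_command(targets=[[1,[0,0,0],0],[1,[0,0,0],0],[1,[0,0,0],0],[1,[0,0,0],0]])

```text
time_s: 4.8
tool_pos: [0.507, -0.0446, 0.2193]
tcp_rot: [-180.0, 0.2, -179.9]
ft_force: [-0.6, -1.1, 6.4]
width: 0.02
```

Run:
```python
import numpy as np
p=np.array([.778,-.130]);a0=np.degrees(np.arctan2(-.0465+.13,.5065-.778));r=np.hypot(-.0465+.13,.5065-.778);print(a0,r)
prev=p+r*np.array([np.cos(np.radians(a0)),np.sin(np.radians(a0))])
for i in range(1,14):
    a=np.radians(a0+5.6*i);q=p+r*np.array([np.cos(a),np.sin(a)]);d=q-prev;prev=q
    print(i,'tx %.3f ty %.3f'%(-d[0]/.03,d[1]/.03),q)
```

```text
162.90468604054945 0.2840501716246622
1 tx 0.228 ty -0.896 [ 0.49964759 -0.07339227]
2 tx 0.140 ty -0.914 [ 0.49545211 -0.10082487]
3 tx 0.050 ty -0.924 [ 0.4939536  -0.12853595]
4 tx -0.040 ty -0.924 [ 0.49516638 -0.15626101]
5 tx -0.130 ty -0.916 [ 0.49907885 -0.18373541]
6 tx -0.219 ty -0.899 [ 0.50565369 -0.21069688]
7 tx -0.306 ty -0.873 [ 0.51482812 -0.23688809]
8 tx -0.390 ty -0.839 [ 0.52651459 -0.26205903]
9 tx -0.470 ty -0.797 [ 0.54060153 -0.28596944]
10 tx -0.545 ty -0.747 [ 0.55695449 -0.30839109]
11 tx -0.615 ty -0.691 [ 0.57541737 -0.32910997]
12 tx -0.680 ty -0.627 [ 0.59581395 -0.34792829]
13 tx -0.738 ty -0.558 [ 0.61794952 -0.36466645]
```

arm_command(targets=[[1,[0.1,-0.45,0],0],[1,[0.13,-0.45,0],0],[1,[0.14,-0.91,0],0],[1,[0.05,-0.92,0],0],[1,[-0.04,-0.92,0],0]])

```text
time_s: 5.3
tool_pos: [0.492, -0.1516, 0.219]
tcp_rot: [179.7, -0.3, -179.8]
ft_force: [-7.7, 3.8, 13.1]
width: 0.0201
```

arm_command(targets=[[1,[-0.13,-0.92,0],0],[1,[-0.22,-0.9,0],0],[1,[-0.31,-0.87,0],0],[1,[-0.39,-0.84,0],0],[1,[-0.47,-0.8,0],0]])

```text
time_s: 5.8
tool_pos: [0.5392, -0.2836, 0.2188]
tcp_rot: [179.8, -0.1, -179.9]
ft_force: [-4.9, 2.8, 8.9]
width: 0.0197
```

arm_command(targets=[[1,[-0.54,-0.75,0],0],[1,[-0.62,-0.69,0],0],[1,[-0.68,-0.63,0],0],[1,[-0.74,-0.56,0],0],[1,[0,0,0],0]])

```text
time_s: 6.3
tool_pos: [0.6206, -0.365, 0.2188]
tcp_rot: [-179.8, 0.2, -180.0]
ft_force: [2.4, -2.3, 3.3]
width: 0.0199
```

Run:
```python
from h import *
st,im=shot('top','t2.png');print(st)
```

```text
{'time_s': 6.3, 'joint_positions': array([  9.02183716,  32.07390219,  28.74904767,  81.15478779,
       -15.66157138,  70.41357011, 129.26924455]), 'dq': array([-0.82046203, -2.0142729 ,  0.08449135,  3.13045404,  0.49137004,
       -1.31026892, -0.53319794]), 'joint_efforts': array([ -0.27410257, -48.92629981,   5.97882539, -21.4504534 ,
        -0.17959944,   1.10674258,   0.13658575]), 'tool_pos': array([ 0.62063645, -0.36504466,  0.21882276]), 'tcp_rot': array([-179.76325078,    0.23829072, -179.96627541]), 'ft_force': array([ 2.41395644, -2.26539375,  3.27190577]), 'wrist_torque': array([-0.59428004, -0.50203177, -0.10200589]), 'width': 0.019870193432359722}
```

View pics/t2.png

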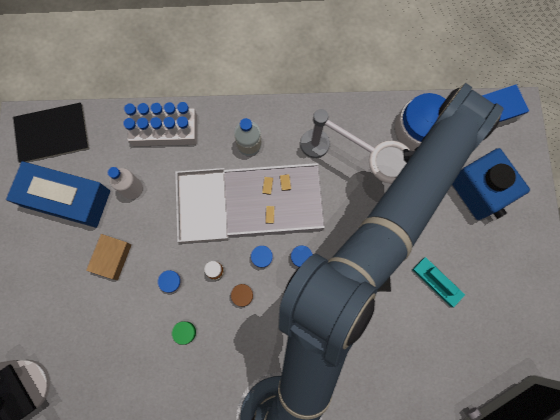

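arm_command(targets=[[0.6,[0,0,0],0],[0.4,[0,0,0],0],[0.4,[0,0,0],0],[0.3,[0,0,-0.4],0],[0.3,[0,0,-1],0]])

```text
time_s: 6.85
tool_pos: [0.6163, -0.3603, 0.2575]
tcp_rot: [179.8, -0.3, -179.9]
ft_force: [0.4, -1.1, -0.1]
width: 0.0596
```

arm_command(targets=[[0.3,[0,0,-1],0],[0,[0.3,0.2,-0.6],0],[0,[0.9,0.4,0],0],[0,[0.9,0.4,0],0],[0,[0.9,0.4,0],0]])

```text
time_s: 7.35
tool_pos: [0.5258, -0.3192, 0.3078]
tcp_rot: [180.0, -0.0, -179.9]
ft_force: [0.1, -1.1, -0.2]
width: 0.0856
```

arm_command(targets=[[0,[0.9,0.4,0],0],[0,[0.9,0.4,0],0],[0,[0.9,0.4,0],0],[0,[0.95,0.4,0],0],[0,[0,0,0],0.6]])

```text
time_s: 7.85
tool_pos: [0.4138, -0.271, 0.308]
tcp_rot: [179.8, -0.0, 175.1]
ft_force: [-0.2, -0.2, -0.3]
width: 0.0853
```

Run:
```python
from h import *
st,im=shot('wrist','w2.png');P=cloud('wrist',st,im);print(st['tool_pos'],st['tcp_rot'],st['joint_positions'])
X,Y,Z=P[...,0],P[...,1],P[...,2]
g=(X>.32)&(X<.52)&(Y<-.22)&(Y>-.34)
q=P[g&(Z>.055)&(Z<.085)]; print('grip',cv2.minAreaRect((q[:,:2]*1000).astype(np.float32)),q[:,2].mean())
```

```text
[ 0.41382794 -0.27101774  0.30802577] [ 1.79816942e+02 -1.11040550e-02  1.75107136e+02] [ -0.43281678   4.50265368  31.3361954  104.17139405  -2.62706529
  72.08837373 116.74415381]
grip ((420.5972900390625, -277.7669372558594), (23.654850006103516, 88.870361328125), 85.23311614990234) 0.07142526665994416
```

View pics/w2.png

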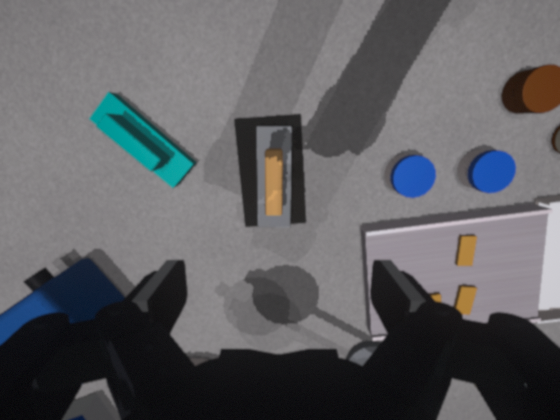

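arm_command(targets=[[0,[-0.2,-0.17,1],0],[0,[0,0,1],0],[0,[0,0,1],0],[0,[0,0,1],0],[0,[0,0,1],0]])

```text
time_s: 8.4
tool_pos: [0.4235, -0.2775, 0.1567]
tcp_rot: [180.0, 0.0, 175.4]
ft_force: [0.8, -0.6, 0.3]
width: 0.0855
```

arm_command(targets=[[0,[0,0,1],0],[0,[0,0,1],0],[0,[0,0,1],0],[0,[0,0,0.97],0],[0.5,[0,0,0],0]])

```text
time_s: 8.9
tool_pos: [0.421, -0.2759, 0.0357]
tcp_rot: [179.8, -0.4, 175.4]
ft_force: [-0.5, -0.1, -0.1]
width: 0.0731
```

arm_command(targets=[[0.6,[0,0,0],0],[1,[0,0,0],0],[1,[0,0,0],0],[1,[0,0,0],0],[1,[0,0,0],0]], newtons=70)

```text
time_s: 9.4
tool_pos: [0.4245, -0.2782, 0.0396]
tcp_rot: [-180.0, 0.1, 175.3]
ft_force: [0.3, -0.4, 5.4]
width: 0.0001
```

Run:
```python
from h import *
st,im=shot('scene','s2.png');print(st['tool_pos'],st['width'],st['ft_force'])
i=cv2.cvtColor(im['img'],cv2.COLOR_RGB2BGR)[150:350,80:400]
cv2.imwrite('pics/s2c.png',cv2.resize(i,None,fx=2.5,fy=2.5))
```

```text
[ 0.42451313 -0.27820874  0.03960852] 8.738129653802006e-05 [ 0.31179766 -0.35403539  5.40633249]
```

View pics/s2c.png

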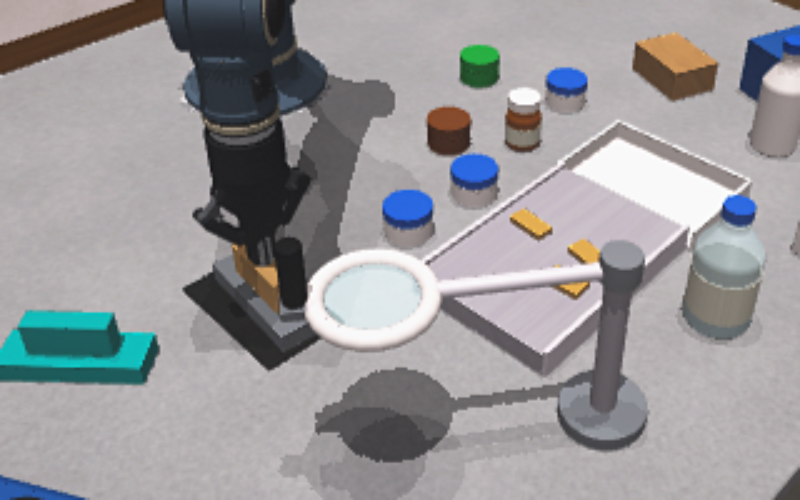

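Run:
```python
from h import *
st,im=shot('wrist','w3.png');P=cloud('wrist',st,im);print(st['tool_pos'],st['width'])
st,im=shot('top');i=cv2.cvtColor(im['img'],cv2.COLOR_RGB2BGR)[200:330,310:450]
cv2.imwrite('pics/t3c.png',cv2.resize(i,None,fx=4,fy=4))
```

```text
[ 0.42455787 -0.2782747   0.03962859] 0.00029418518384611734
```

View pics/w3.png

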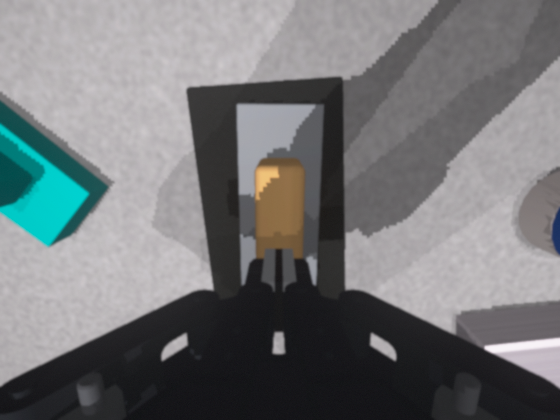

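View pics/t3c.png

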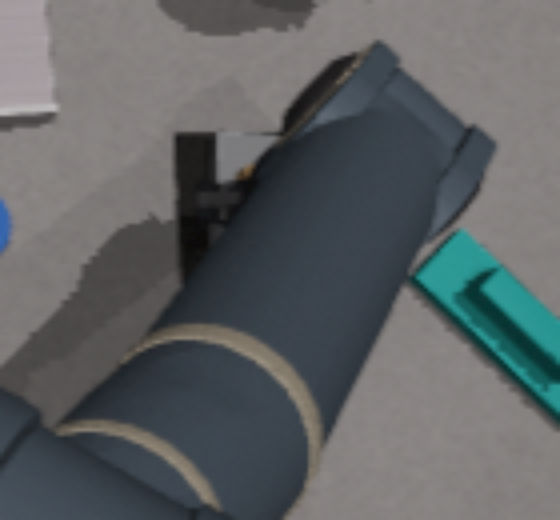

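Run:
```python
from h import *
st,im=shot('wrist');P=cloud('wrist',st,im)
for c,r in [(280,165),(280,185),(280,225),(280,240),(280,255),(262,250),(268,258),(280,110),(200,95),(335,90),(278,270),(278,300),(278,345)]: print(c,r,im['depth'][r,c],np.round(P[r,c],3))
X,Y,Z=P[...,0],P[...,1],P[...,2]
g=(X>.3)&(X<.52)&(Y<-.22)&(Y>-.34)
q=P[g&(Z>.055)&(Z<.085)]; print('grip',q.min(0),q.max(0))
q=P[g&(Z>.02)&(Z<.04)]; print('base',q.min(0),q.max(0))
print(st)
st,im=shot('scene');P=cloud('scene',st,im);X,Y,Z=P[...,0],P[...,1],P[...,2]
hs=cv2.cvtColor(im['img'],cv2.COLOR_RGB2HSV)
b=(hs[...,0]>8)&(hs[...,0]<25)&(hs[...,1]>90)&(X<.52)&(Y<-.2)&(X>.3)
print(P[b].min(0),P[b].max(0),b.sum())
```

```text
280 165 0.14573324 [ 0.376 -0.273  0.068]
280 185 0.14346503 [ 0.385 -0.274  0.073]
280 225 0.14814566 [ 0.404 -0.276  0.073]
280 240 0.15084629 [ 0.412 -0.276  0.072]
280 255 0.1413722 [ 0.415 -0.276  0.083]
262 250 0.15249677 [ 0.416 -0.285  0.072]
268 258 0.13770427 [ 0.414 -0.282  0.087]
280 110 0.1763739 [ 0.349 -0.271  0.029]
200 95 0.19613604 [ 0.335 -0.321  0.005]
335 90 0.19543916 [ 0.339 -0.235  0.005]
278 270 0.12626694 [ 0.415 -0.277  0.099]
278 300 0.11733296 [ 0.422 -0.278  0.11 ]
278 345 0.25229457 [ 0.53  -0.287  0.   ]
grip [ 0.37502944 -0.2910944   0.05502452] [ 0.42308747 -0.26226723  0.08495137]
base [ 0.34408194 -0.30576343  0.02711711] [ 0.46145862 -0.24644608  0.03997533]
{'time_s': 9.55, 'joint_positions': array([  7.67815972,  24.94670988,  26.23003466, 120.07871517,
       -17.50084552,  38.47631444, 130.87363009]), 'dq': array([ 0.11427129,  0.04363681, -0.11472373, -0.02162082, -0.00167756,
        0.03885487, -0.08735215]), 'joint_efforts': array([ 2.09201016e-01, -3.47043872e+01,  4.36028123e+00, -1.41118196e+01,
        5.30173955e-02, -2.76979208e-01,  1.13758626e-04]), 'tool_pos': array([ 0.42451329, -0.27827464,  0.03960394]), 'tcp_rot': array([-1.79986550e+02,  1.15049749e-01,  1.75277575e+02]), 'ft_force': array([-1.08182586,  0.55670348,  6.31767904]), 'wrist_torque': array([ 0.17981826,  0.1214069 , -0.02603374]), 'width': 1.281436508590441e-05}
[ 0.37719283 -0.32850896  0.03210371] [ 0.46716499 -0.27199287  0.38131707] 232
```

Run:
```python
from h import *
st,im=shot('scene')
i=cv2.cvtColor(im['img'],cv2.COLOR_RGB2BGR)[215:305,145:240]
cv2.imwrite('pics/s3c.png',cv2.resize(i,None,fx=6.5,fy=6.5,interpolation=2))
```

```text
(no output)
```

View pics/s3c.png

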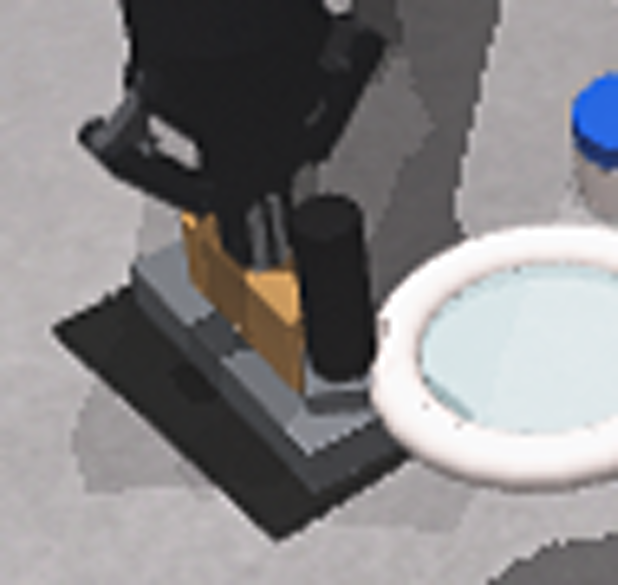

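arm_command(targets=[[1,[0,0,-1],0],[1,[0,0,-1],0],[1,[0,0,-1],0],[1,[0,0,0],0]])

```text
time_s: 10.1
tool_pos: [0.426, -0.2796, 0.1322]
tcp_rot: [-179.9, 0.4, 175.3]
ft_force: [-0.7, -0.5, -0.2]
width: 0.0002
```

Run:
```python
from h import *
st,im=shot('wrist','w4.png');d=im['depth'];print(st['tool_pos'],st['width'])
v,u=np.mgrid[0:420,0:560]
p=np.stack([(u-im['cx'])/im['fx']*d,(v-im['cy'])/im['fy']*d,d],-1);M=np.array(im['mount']);T=p@M[:3,:3].T+M[:3,3]
for c in (268,272,286,290):
    for r in range(200,290,8): print(c,r,np.round(T[r,c],3),end=' ')
    print()
```

```text
[ 0.42598297 -0.27958182  0.13221431] 0.00017556993902606444
268 200 [ 0.011 -0.008  0.06 ] 268 208 [ 0.004 -0.008  0.061] 268 216 [-0.002 -0.008  0.061] 268 224 [-0.008 -0.008  0.06 ] 268 232 [-0.016 -0.008  0.061] 268 240 [-0.022 -0.008  0.061] 268 248 [-0.029 -0.008  0.061] 268 256 [ 0.01  -0.004 -0.046] 268 264 [ 0.01  -0.004 -0.054] 268 272 [ 0.01  -0.004 -0.062] 268 280 [ 0.01  -0.004 -0.068] 268 288 [ 0.011 -0.003 -0.077] 
272 200 [ 0.011 -0.005  0.061] 272 208 [ 0.005 -0.005  0.06 ] 272 216 [-0.002 -0.005  0.062] 272 224 [-0.009 -0.005  0.062] 272 232 [-0.015 -0.005  0.061] 272 240 [-0.022 -0.005  0.061] 272 248 [-0.029 -0.005  0.06 ] 272 256 [ 0.01  -0.003 -0.045] 272 264 [ 0.01  -0.002 -0.054] 272 272 [ 0.01  -0.002 -0.061] 272 280 [ 0.009 -0.002 -0.067] 272 288 [ 0.011 -0.002 -0.076] 
286 200 [0.011 0.006 0.061] 286 208 [0.005 0.006 0.061] 286 216 [-0.002  0.006  0.061] 286 224 [-0.009  0.006  0.061] 286 232 [-0.015  0.006  0.061] 286 240 [-0.022  0.006  0.06 ] 286 248 [-0.029  0.006  0.061] 286 256 [ 0.01   0.004 -0.046] 286 264 [ 0.01   0.004 -0.053] 286 272 [ 0.01   0.003 -0.061] 286 280 [ 0.01   0.003 -0.068] 286 288 [ 0.012  0.003 -0.077] 
290 200 [0.011 0.009 0.061] 290 208 [0.005 0.009 0.06 ] 290 216 [-0.002  0.009  0.06 ] 290 224 [-0.009  0.009  0.061] 290 232 [-0.016  0.01   0.061] 290 240 [-0.022  0.01   0.06 ] 290 248 [-0.03   0.01   0.062] 290 256 [ 0.009  0.006 -0.044] 290 264 [ 0.009  0.005 -0.053] 290 272 [ 0.01   0.005 -0.061] 290 280 [ 0.009  0.005 -0.067] 290 288 [ 0.011  0.004 -0.076]
```

View pics/w4.png

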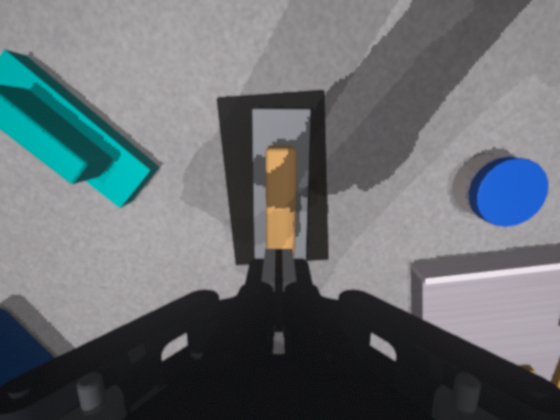

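arm_command(targets=[[0,[0.2,0.1,0],0],[0,[0,0,0],0],[0,[0,0,0.5],0],[0,[0,0,1],0],[0,[0,0,1],0]])

```text
time_s: 10.65
tool_pos: [0.4175, -0.2741, 0.0521]
tcp_rot: [180.0, -0.0, 175.3]
ft_force: [0.2, 0.6, 0.0]
width: 0.0723
```

arm_command(targets=[[0,[0,0,1],0],[0,[0,0,0.3],0],[0,[0,0,0.3],0],[0,[0,0,0],0]])

```text
time_s: 11.05
tool_pos: [0.4175, -0.2743, 0.005]
tcp_rot: [180.0, -0.1, 175.3]
ft_force: [0.9, -0.4, -0.1]
width: 0.0853
```

arm_command(targets=[[0.6,[0,0,0],0],[1,[0,0,0],0],[1,[0,0,0],0],[1,[0,0,0],0],[1,[0,0,0],0]], newtons=70)

```text
time_s: 11.55
tool_pos: [0.4185, -0.275, 0.0063]
tcp_rot: [-180.0, 0.1, 175.3]
ft_force: [0.3, -0.2, 3.6]
width: 0.0231
```

arm_command(targets=[[1,[0,0,-0.4],0],[1,[0,0,-0.7],0],[1,[0,0,-0.9],-0.3],[1,[0,0,-0.8],-0.6],[1,[0,0,0],0]])

```text
time_s: 12.05
tool_pos: [0.4198, -0.2756, 0.0928]
tcp_rot: [-179.9, 0.3, -177.5]
ft_force: [1.2, 1.3, -1.8]
width: 0.0231
```

Run:
```python
from h import *
st,im=shot('scene','s4.png');print(st['tool_pos'],st['tcp_rot'],st['width'],st['joint_positions'])
i=cv2.cvtColor(im['img'],cv2.COLOR_RGB2BGR)[150:330,80:360]
cv2.imwrite('pics/s4c.png',cv2.resize(i,None,fx=2.5,fy=2.5))
```

```text
[ 0.41980539 -0.27559572  0.09280544] [-179.85745688    0.3414982  -177.49494189] 0.02313105759403711 [  5.86620648  19.29871978  27.73491857 118.78481946 -12.82228394
  44.35165777 133.95079674]
```

View pics/s4c.png

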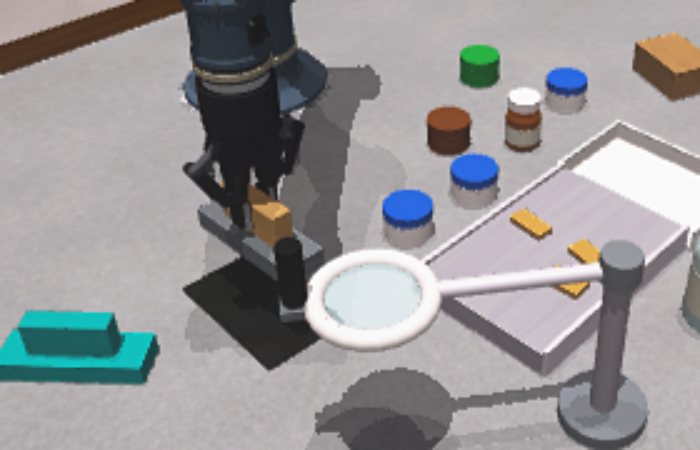

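arm_command(targets=[[1,[-0.5,0.5,0],0],[1,[-0.9,0.75,0],0],[1,[-0.95,0.75,0],0],[1,[-0.95,0.75,0],0],[1,[-0.95,0.75,0],0]])

```text
time_s: 12.6
tool_pos: [0.5405, -0.1625, 0.0882]
tcp_rot: [180.0, -0.2, -177.6]
ft_force: [0.3, 0.1, -2.1]
width: 0.0232
```

arm_command(targets=[[1,[-0.95,0.75,0],0],[1,[-0.9,0.65,0],0],[1,[-0.4,0.25,0],0],[1,[0,0,0],0]])

```text
time_s: 13.0
tool_pos: [0.6065, -0.1096, 0.0881]
tcp_rot: [180.0, -0.1, -177.4]
ft_force: [-0.8, 0.4, -2.5]
width: 0.0229
```

Run:
```python
from h import *
st,im=shot('wrist','w5.png');P=cloud('wrist',st,im);print(st['tool_pos'],st['tcp_rot'],st['joint_positions'],st['width'])
st,im=shot('top');i=cv2.cvtColor(im['img'],cv2.COLOR_RGB2BGR)[150:310,160:400]
cv2.imwrite('pics/t5c.png',cv2.resize(i,None,fx=3,fy=3))
```

```text
[ 0.60646646 -0.10961903  0.0881098 ] [ 1.79968508e+02 -1.12257459e-01 -1.77354895e+02] [-11.19769187  29.30524853  24.01936603 103.41293623 -14.96351811
  50.53502475 112.34853169] 0.022924926599669375
```

View pics/w5.png

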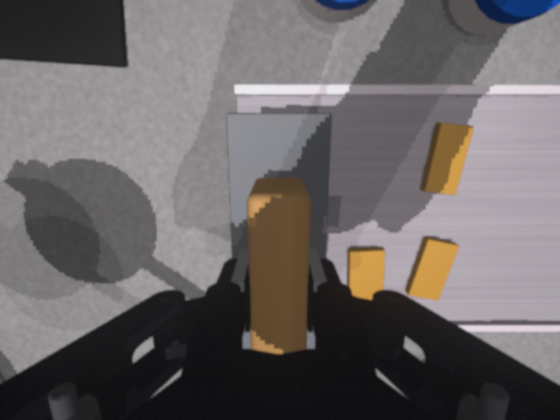

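View pics/t5c.png

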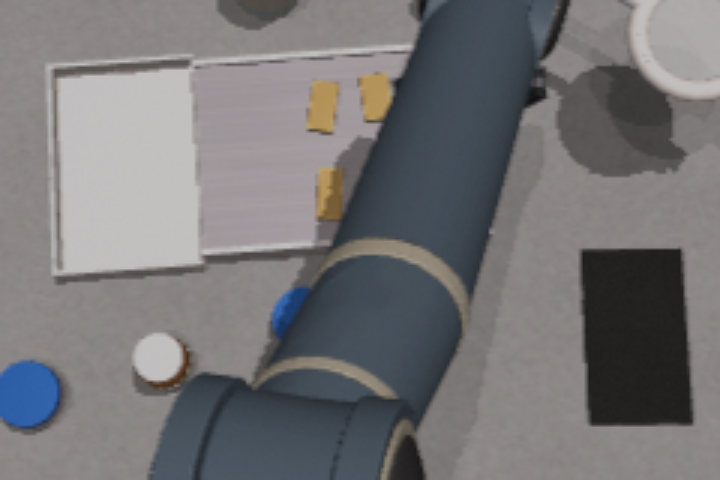

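arm_command(targets=[[1,[0,0,0.8],0],[1,[0,0,0.7],0],[1,[0,0,0.25],0],[1,[0,0,0],0]])

```text
time_s: 13.5
tool_pos: [0.6039, -0.1131, 0.0361]
tcp_rot: [180.0, -0.2, -177.7]
ft_force: [-0.0, 0.1, -0.7]
width: 0.0228
```

Run:
```python
from h import *
st,im=shot('wrist','w6.png');P=cloud('wrist',st,im);print(st['tool_pos'],st['tcp_rot'],st['ft_force'])
X,Y,Z=P[...,0],P[...,1],P[...,2]
c,s=np.cos(np.radians(2.6)),np.sin(np.radians(2.6));x=(X-.602)*c+(Y-.002)*s;y=-(X-.602)*s+(Y-.002)*c
b=(Z>.045)&(Z<.065)&(abs(x)<.12)&(y<-.05)&(y>-.2); print(np.percentile(x[b],[0.5,1,2,99]),np.percentile(y[b],[1,99]),np.median(Z[b]))
h=(Z>.026)&(Z<.034)&(y>-.02)&(y<.12)&(abs(x)<.08);print('plate z',np.median(Z[h]))
```

```text
[ 0.60390679 -0.11305229  0.03610003] [ 179.99932471   -0.1894886  -177.67386937] [-0.02430778  0.14902677 -0.66018762]
[-0.07570655 -0.07558336 -0.07511501  0.05030379] [-0.13925215 -0.09014862] 0.05960828468299364
plate z 0.029509693163911867
```

View pics/w6.png

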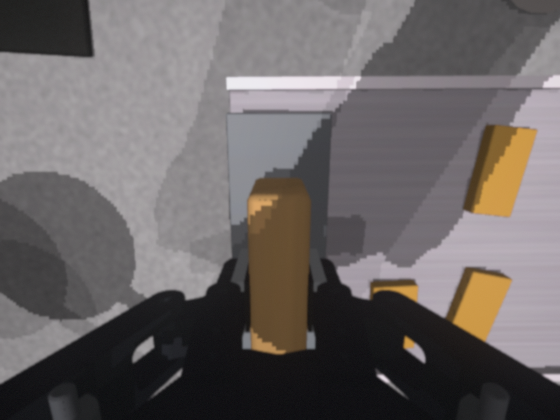

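arm_command(targets=[[1,[0,0,0.13],0],[1,[0,0.2,0],0],[1,[0,0.4,0],0],[1,[0,0.5,0],0],[1,[0,0.5,0],0]])

```text
time_s: 14.05
tool_pos: [0.6041, -0.0615, 0.0334]
tcp_rot: [180.0, 0.0, -177.5]
ft_force: [1.1, 0.2, -1.1]
width: 0.0234
```

Run:
```python
from h import *
st,im=shot('wrist','w7.png');print(st['tool_pos'],st['tcp_rot'],st['ft_force'])
```

```text
[ 0.60409632 -0.06146555  0.03339003] [ 1.79958048e+02  2.22540182e-02 -1.77458484e+02] [ 1.08588126  0.16789292 -1.07604257]
```

View pics/w7.png

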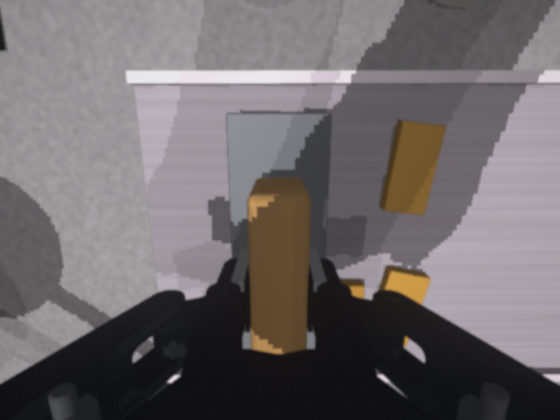

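arm_command(targets=[[1,[0,0.3,0.05],0],[1,[0,0.5,0],0],[1,[0,0.5,0],0],[1,[0,0.5,0],0],[1,[0,0.5,0],0]])

```text
time_s: 14.6
tool_pos: [0.6009, 0.0068, 0.0316]
tcp_rot: [180.0, -0.0, -177.5]
ft_force: [-1.0, -0.0, -1.0]
width: 0.0228
```

Run:
```python
from h import *
st,im=shot('wrist','w8.png');print(st['tool_pos'],st['tcp_rot'],st['ft_force'])
```

```text
[0.60085456 0.00681949 0.0315986 ] [ 1.79984554e+02 -9.65752876e-03 -1.77501376e+02] [-1.04767395 -0.02716799 -0.95753247]
```

View pics/w8.png

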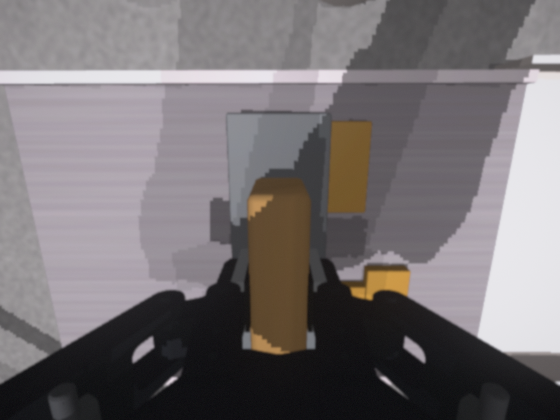

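arm_command(targets=[[1,[0,0.5,0],0],[1,[0,0.5,0],0],[1,[0,0.5,0],0],[1,[0,0.5,0],0],[1,[0,0.4,0],0]])

```text
time_s: 15.15
tool_pos: [0.5978, 0.0791, 0.0317]
tcp_rot: [180.0, -0.0, -177.5]
ft_force: [0.2, -1.4, -1.6]
width: 0.0233
```

arm_command(targets=[[1,[0,0.4,0],0],[1,[0,0.4,0],0],[1,[0,0.4,0],0],[1,[0,0.4,0],0],[1,[0,0.4,0],0]])

```text
time_s: 15.65
tool_pos: [0.5953, 0.1382, 0.0317]
tcp_rot: [180.0, 0.0, -177.5]
ft_force: [-0.0, -0.5, -1.7]
width: 0.023
```

arm_command(targets=[[1,[0,0.4,0],0],[1,[0,0.4,0],0],[1,[0,0,0],0]])

```text
time_s: 15.95
tool_pos: [0.5939, 0.1641, 0.0315]
tcp_rot: [179.9, -0.0, -177.3]
ft_force: [-0.1, -0.3, -0.7]
width: 0.0231
```

Run:
```python
from h import *
st,im=shot('wrist','w9.png');print(st['tool_pos'],st['tcp_rot'],st['ft_force'])
st,im=shot('top');i=cv2.cvtColor(im['img'],cv2.COLOR_RGB2BGR)[150:310,160:400]
cv2.imwrite('pics/t9c.png',cv2.resize(i,None,fx=3,fy=3))
```

```text
[0.5939447  0.16413468 0.03150881] [ 1.79918341e+02 -1.10994050e-02 -1.77329544e+02] [-0.05851173 -0.27985068 -0.68049258]
```

View pics/w9.png

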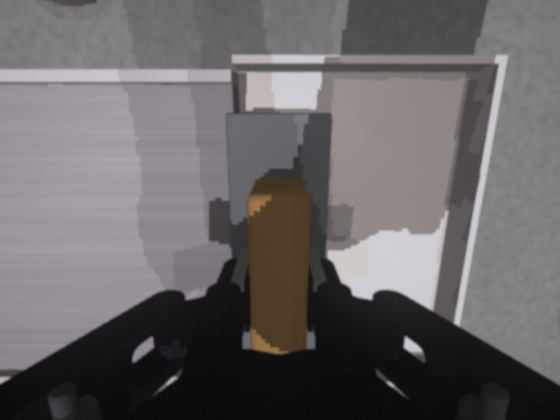

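View pics/t9c.png

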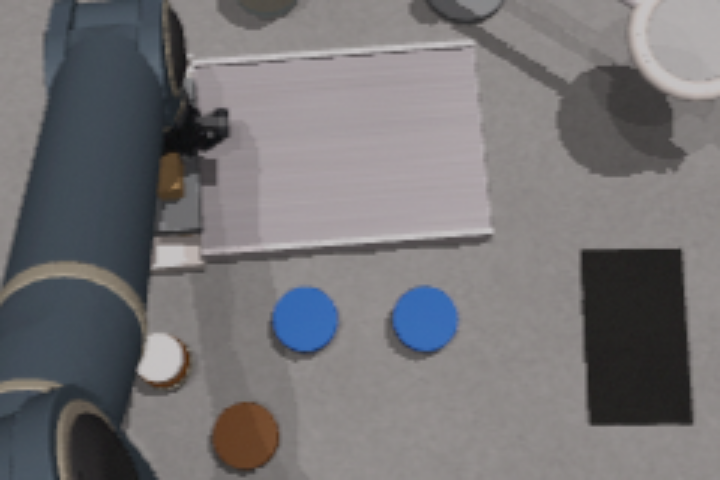

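arm_command(targets=[[1,[0,0,-0.7],0],[1,[0,0,-0.9],0],[1,[0,0,-1],0],[1,[0.3,-0.5,0],0],[1,[0.45,-0.95,0],0]])

```text
time_s: 16.55
tool_pos: [0.574, 0.1174, 0.1102]
tcp_rot: [179.9, 0.1, -177.4]
ft_force: [-0.4, -0.7, -2.1]
width: 0.023
```

Run:
```python
from h import *
st,im=shot('wrist','w10.png');print(st['tool_pos'],st['tcp_rot'],st['ft_force'])
st,im=shot('scene');i=cv2.cvtColor(im['img'],cv2.COLOR_RGB2BGR)[150:330,200:460]
cv2.imwrite('pics/s10c.png',cv2.resize(i,None,fx=3,fy=3))
```

```text
[0.57400424 0.11741757 0.11016412] [ 1.79936348e+02  1.14686667e-01 -1.77363214e+02] [-0.38584113 -0.72841405 -2.06443776]
```

View pics/s10c.png

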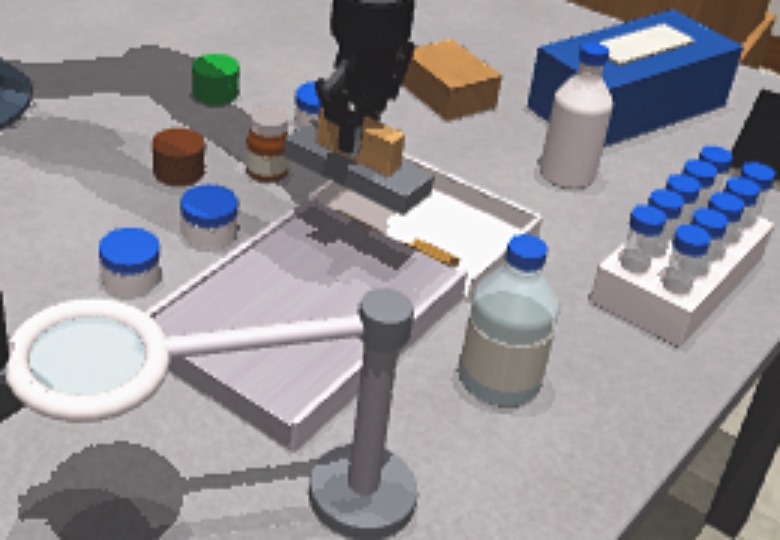

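arm_command(targets=[[1,[0.45,-0.95,0],0],[1,[0.45,-0.95,0],0],[1,[0.45,-0.95,0],0],[1,[0.45,-0.95,0],0],[1,[0.45,-0.95,0],0]])

```text
time_s: 17.15
tool_pos: [0.5107, -0.0309, 0.109]
tcp_rot: [-180.0, -0.1, -177.6]
ft_force: [-0.0, -0.5, -2.0]
width: 0.023
```

Run:
```python
from h import *
st,im=shot('top');P=cloud('top',st,im);i=cv2.cvtColor(im['img'],cv2.COLOR_RGB2BGR)[150:260,160:340]
cv2.imwrite('pics/t10c.png',cv2.resize(i,None,fx=4.4,fy=4.4))
hs=cv2.cvtColor(im['img'],cv2.COLOR_RGB2HSV);X,Y,Z=P[...,0],P[...,1],P[...,2]
c,s=np.cos(np.radians(2.6)),np.sin(np.radians(2.6));x=(X-.602)*c+(Y-.002)*s;y=-(X-.602)*s+(Y-.002)*c
b=(hs[...,0]>10)&(hs[...,0]<25)&(hs[...,1]>90)&(abs(x)<.11)&(y>-.15)&(y<.29)&(Z<.06)
n,l,S,cc=cv2.connectedComponentsWithStats(b.astype(np.uint8))
for k in range(1,n):
    if S[k,4]>8: m=l==k;print(cc[k],S[k,4],'x',x[m].min(),x[m].max(),'y',y[m].min(),y[m].max(),'z',Z[m].min(),np.median(Z[m]),Z[m].max())
print(st['tool_pos'])
```

```text
[218.54773869 189.89447236] 199 x 0.013286688222420774 0.06860991913897073 y 0.13975263198412455 0.17736221603302701 z 0.009911467259370976 0.022196704220487584 0.03100667899536602
[222.61946903 219.28318584] 113 x -0.07230177291965528 -0.022742414030155346 y 0.13961295973083068 0.16118799374146092 z 0.008007155855630277 0.01998076369571611 0.029559102839375573
[ 0.51066751 -0.03085203  0.10900824]
```

View pics/t10c.png

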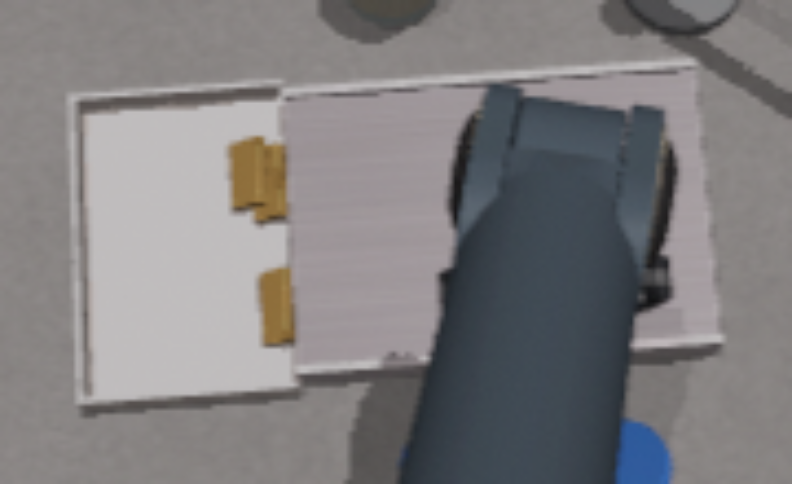

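arm_command(targets=[[1,[0.45,-0.95,0],0],[1,[0.45,-0.95,0],0],[1,[0.45,-0.95,0],0],[1,[0.45,-0.95,0],0],[1,[0.45,-0.95,0],0]])

```text
time_s: 17.7
tool_pos: [0.4494, -0.1755, 0.1092]
tcp_rot: [180.0, -0.1, -177.6]
ft_force: [1.4, 0.1, -1.4]
width: 0.0233
```

arm_command(targets=[[1,[0.45,-0.95,0],0],[1,[0.45,-0.95,0],0],[1,[0.45,-0.95,0],0],[1,[0,-0.3,0],0.35],[1,[0,0,0],0]])

```text
time_s: 18.2
tool_pos: [0.4136, -0.2718, 0.1094]
tcp_rot: [-180.0, -0.0, 179.4]
ft_force: [-0.3, 0.1, -2.2]
width: 0.0231
```

Run:
```python
from h import *
st,im=shot('wrist','w11.png');P=cloud('wrist',st,im);print(st['tool_pos'],st['tcp_rot'],st['joint_positions'])
st,im=shot('top','t11.png')
```

```text
[ 0.41357594 -0.27179643  0.10938395] [-1.79971576e+02 -3.06756802e-02  1.79378456e+02] [  0.66245832  18.06379736  33.77645942 118.82052123 -13.61425866
  46.83730037 131.90127987]
```

View pics/w11.png

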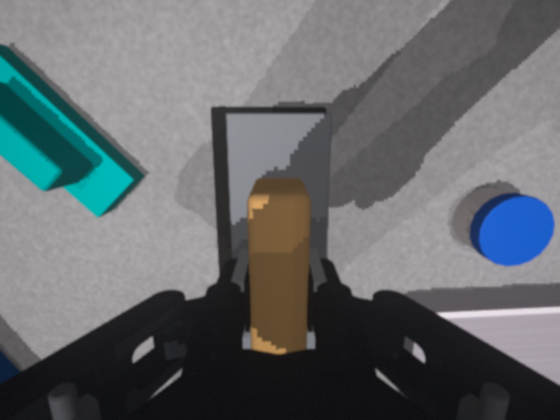

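arm_command(targets=[[1,[0,-0.2,1],0],[1,[0,0,1],0],[1,[0,0,0.9],0],[1,[0,0,0.35],0],[1,[0,0,0],0]])

```text
time_s: 18.8
tool_pos: [0.4142, -0.2744, 0.011]
tcp_rot: [179.9, -0.2, 179.8]
ft_force: [0.2, -0.1, -1.6]
width: 0.0232
```

arm_command(targets=[[1,[0,0,0.1],0],[1,[0,0,0.05],0],[1,[0,0,0],0]])

```text
time_s: 19.1
tool_pos: [0.4154, -0.2762, 0.0084]
tcp_rot: [-180.0, 0.1, 179.7]
ft_force: [-0.6, -0.4, -1.9]
width: 0.0231
```

arm_command(targets=[[1,[0,0,0.07],0],[0.7,[0,0,0],0],[0.5,[0,0,0],0],[0,[0,0,0],0],[0,[0,0,0],0]])

```text
time_s: 19.6
tool_pos: [0.4148, -0.2761, 0.0057]
tcp_rot: [-180.0, 0.0, 179.7]
ft_force: [-0.4, -0.9, -0.7]
width: 0.0683
```

arm_command(targets=[[0,[0,0,-0.5],0],[0,[0,0,-1],0],[0,[0,0,-1],0],[0,[0,0,-1],0],[0,[0,0,-1],0]])

```text
time_s: 20.1
tool_pos: [0.4144, -0.276, 0.1417]
tcp_rot: [180.0, -0.0, 179.7]
ft_force: [0.3, -0.3, 0.0]
width: 0.0854
```

```bash
cat >> h.py <<'E'
PC=np.array([.602,.002]);_c,_s=np.cos(np.radians(2.6)),np.sin(np.radians(2.6))
def pots(cam,st,im):
    P=cloud(cam,st,im);X,Y,Z=P[...,0],P[...,1],P[...,2]
    hs=cv2.cvtColor(im['img'],cv2.COLOR_RGB2HSV)
    b=(hs[...,0]>100)&(hs[...,0]<125)&(hs[...,1]>150)&(X<.73)&(X>.25)&(abs(Y)<.45)&(Z>.03)&(Z<.1)
    n,l,s,c=cv2.connectedComponentsWithStats(b.astype(np.uint8))
    for i in range(1,n):
        if s[i,4]>100:
            zt=np.percentile(Z[l==i],80);m=(l==i)&(Z>zt-.006);q=P[m];mn=np.percentile(q,1,0);mx=np.percentile(q,99,0)
            ce=(mn+mx)/2; d=ce[:2]-PC
            print(cam,'pot',np.round(c[i]),s[i,4],'ctr',np.round(ce[:2],4),'size',np.round((mx-mn)[:2],3),'ztop',round(zt,4),'platexy',np.round([d[0]*_c+d[1]*_s,-d[0]*_s+d[1]*_c],3))
E
python3 - <<'E'
from h import *
st,im=shot('wrist','w12.png');P=cloud('wrist',st,im);print(st['tool_pos'],st['tcp_rot'],st['joint_positions'],st['width'])
X,Y,Z=P[...,0],P[...,1],P[...,2]
q=P[(X>.3)&(X<.52)&(Y<-.2)&(Y>-.36)&(Z>.06)&(Z<.085)];print('grip',cv2.minAreaRect((q[:,:2]*1000).astype(np.float32)),np.median(q[:,2]))
pots('wrist',st,im)
st,im=shot('top','t12.png');pots('top',st,im)
E
```

```text
[ 0.41439107 -0.2760274   0.1417152 ] [ 1.79992171e+02 -1.32547976e-02  1.79655314e+02] [ -0.82956218  15.65885889  35.62376649 116.71222246 -11.66126965
  51.05281568 130.82438343] 0.08540921914973693
grip ((417.3458251953125, -276.28692626953125), (24.073816299438477, 88.9101791381836), 89.6034164428711) 0.0715250552158086
wrist pot [491. 218.] 3544 ctr [ 0.4318 -0.0776] size [0.056 0.057] ztop 0.044 platexy [-0.174 -0.072]
top pot [261. 256.] 354 ctr [0.4328 0.0387] size [0.057 0.056] ztop 0.0453 platexy [-0.167  0.044]
top pot [301. 256.] 352 ctr [ 0.4297 -0.0738] size [0.057 0.056] ztop 0.0456 platexy [-0.176 -0.068]
top pot [169. 281.] 368 ctr [0.3706 0.2992] size [0.055 0.054] ztop 0.0461 platexy [-0.218  0.307]
```

View pics/t12.png

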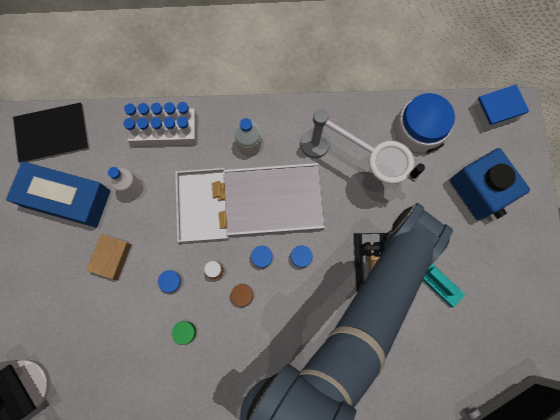

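arm_command(targets=[[0,[0,0,0],1],[0,[0,0,0],1],[0,[0,0,0],1],[0,[0,0,0],1],[0,[0,0,0],1]])

```text
time_s: 20.7
tool_pos: [0.4142, -0.2758, 0.1398]
tcp_rot: [-180.0, -0.1, 139.3]
ft_force: [0.6, -0.7, 0.3]
width: 0.0859
```

arm_command(targets=[[0,[0,0,0],1],[0,[0,0,0],1],[0,[0,0,0],1],[0,[0,0,0],1],[0,[0,0,0],1]])

```text
time_s: 21.2
tool_pos: [0.4142, -0.2757, 0.1399]
tcp_rot: [-179.9, -0.0, 99.3]
ft_force: [-0.1, 0.7, 1.3]
width: 0.0849
```

arm_command(targets=[[0,[0,0,0],0.9],[0,[0,0,0],0],[0,[0.5,0,0],0],[0,[1,0,0],0],[0,[1,0.1,0],0]])

```text
time_s: 21.7
tool_pos: [0.4136, -0.2006, 0.1401]
tcp_rot: [-180.0, -0.0, 92.5]
ft_force: [0.3, 1.1, 0.0]
width: 0.0853
```

arm_command(targets=[[0,[1,0.1,0],0],[0,[1,0.1,0],0],[0,[1,0,0],0],[0,[0.8,0,0],0],[0,[0,0,0],0]])

```text
time_s: 22.2
tool_pos: [0.4151, -0.0835, 0.14]
tcp_rot: [-179.9, -0.1, 93.0]
ft_force: [-0.9, -0.7, -0.6]
width: 0.0856
```

Run:
```python
from h import *
st,im=shot('wrist','w13.png');print(st['tool_pos'],st['tcp_rot'],st['joint_positions'],st['width'])
pots('wrist',st,im)
```

```text
[ 0.41508088 -0.08354058  0.14001175] [-1.79932696e+02 -1.02741797e-01  9.29795116e+01] [-47.25435587  10.90464235  60.66005814 126.24638886 -12.69793368
  49.15829583  24.33528068] 0.08560219323628714
wrist pot [310.  59.] 4846 ctr [0.4354 0.0369] size [0.056 0.057] ztop 0.0442 platexy [-0.165  0.042]
wrist pot [297. 195.] 3392 ctr [ 0.4328 -0.0749] size [0.056 0.056] ztop 0.0443 platexy [-0.173 -0.069]
```

View pics/w13.png

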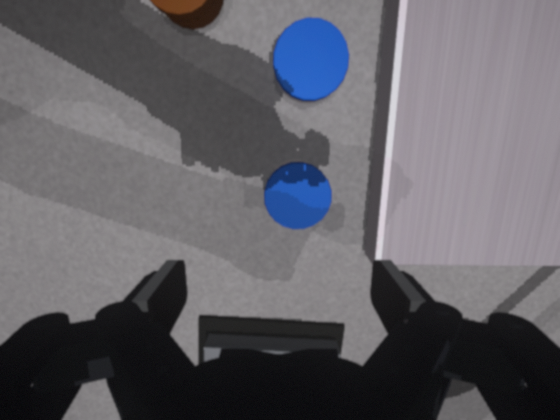

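arm_command(targets=[[0,[0.28,0.57,0],0],[0,[0,0,1],0],[0,[0,0,1],0],[0,[0,0,1],0],[0,[0,0,0],0]])

```text
time_s: 22.75
tool_pos: [0.4292, -0.079, 0.048]
tcp_rot: [-179.6, 0.1, 92.4]
ft_force: [-0.1, -0.5, 0.7]
width: 0.0849
```

Run:
```python
from h import *
st,im=shot('wrist','w14.png');d=im['depth'];print(st['tool_pos'],st['tcp_rot'],st['joint_positions'],st['width'])
pots('wrist',st,im)
v,u=np.mgrid[0:420,0:560]
p=np.stack([(u-im['cx'])/im['fx']*d,(v-im['cy'])/im['fy']*d,d],-1);M=np.array(im['mount']);T=p@M[:3,:3].T+M[:3,3]
for r in range(300,420,12): print(r,[list(np.round(T[r,c],3)) for c in (180,230,279,330)])
```

```text
[ 0.42924724 -0.07901605  0.04797689] [-1.79578759e+02  5.78461519e-02  9.23932849e+01] [-35.0515722   23.59527571  49.56204011 129.08840757 -28.60734193
  39.09966043  37.48545834] 0.08493065303948533
wrist pot [298.  41.] 9071 ctr [0.4356 0.0294] size [0.057 0.042] ztop 0.0442 platexy [-0.165  0.035]
wrist pot [283. 231.] 7197 ctr [ 0.4329 -0.0748] size [0.055 0.057] ztop 0.0442 platexy [-0.172 -0.069]
300 [[np.float64(-0.005), np.float64(-0.042), np.float64(-0.055)], [np.float64(-0.069), np.float64(-0.038), np.float64(0.049)], [np.float64(-0.069), np.float64(0.002), np.float64(0.049)], [np.float64(-0.068), np.float64(0.043), np.float64(0.048)]]
312 [[np.float64(-0.01), np.float64(-0.042), np.float64(-0.057)], [np.float64(-0.08), np.float64(-0.039), np.float64(0.048)], [np.float64(-0.08), np.float64(0.002), np.float64(0.05)], [np.float64(-0.08), np.float64(0.044), np.float64(0.049)]]
324 [[np.float64(-0.092), np.float64(-0.081), np.float64(0.05)], [np.float64(-0.091), np.float64(-0.039), np.float64(0.049)], [np.float64(-0.091), np.float64(0.002), np.float64(0.049)], [np.float64(-0.
[... 1058 characters left out ...]
t64(-0.019), np.float64(-0.124)], [np.float64(0.011), np.float64(-0.01), np.float64(-0.118)], [np.float64(0.01), np.float64(0.001), np.float64(-0.117)], [np.float64(0.011), np.float64(0.013), np.float64(-0.118)]]
396 [[np.float64(0.02), np.float64(-0.017), np.float64(-0.129)], [np.float64(0.012), np.float64(-0.009), np.float64(-0.121)], [np.float64(0.011), np.float64(0.001), np.float64(-0.121)], [np.float64(0.02), np.float64(0.01), np.float64(-0.13)]]
408 [[np.float64(0.02), np.float64(-0.016), np.float64(-0.132)], [np.float64(0.019), np.float64(-0.008), np.float64(-0.131)], [np.float64(0.011), np.float64(0.001), np.float64(-0.124)], [np.float64(0.019), np.float64(0.01), np.float64(-0.131)]]
```

View pics/w14.png

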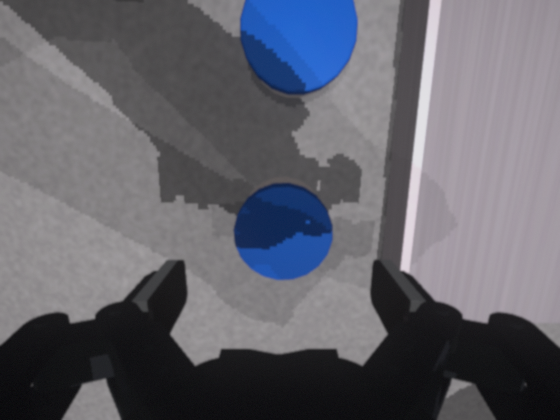

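arm_command(targets=[[0,[0.13,0.12,0],0],[0,[0,0,1],0],[0,[0,0,1],0],[0,[0,0,0.6],0],[0,[0,0,0],0]])

```text
time_s: 23.3
tool_pos: [0.436, -0.0734, -0.0275]
tcp_rot: [-180.0, -0.0, 92.5]
ft_force: [0.5, 0.5, 0.2]
width: 0.0851
```

arm_command(targets=[[0.3,[0,0,0],0],[0.6,[0,0,0],0],[1,[0,0,0],0],[1,[0,0,0],0]], newtons=50)

```text
time_s: 23.7
tool_pos: [0.4368, -0.0737, -0.0256]
tcp_rot: [179.8, -0.0, 92.5]
ft_force: [-2.9, 0.2, 7.7]
width: 0.0605
```

arm_command(targets=[[1,[0,0,-0.3],0],[1,[0,0,-0.9],0],[1,[0,0,-1],0],[1,[0,0,-1],0],[1,[0,0,0],0]])

```text
time_s: 24.2
tool_pos: [0.4388, -0.074, 0.0723]
tcp_rot: [179.5, -0.0, 92.5]
ft_force: [0.5, 1.0, -1.5]
width: 0.0609
```

Run:
```python
from h import *
st,im=shot('wrist','w15.png');print(st['tool_pos'],st['tcp_rot'],st['joint_positions'],st['width'],st['ft_force'])
pots('wrist',st,im)
```

```text
[ 0.43882209 -0.07397478  0.07232811] [ 1.79509727e+02 -4.04650813e-02  9.24845498e+01] [-38.5804903   21.41868785  52.77713939 127.68856706 -26.26439457
  41.55002215  34.81548777] 0.06092360647041723 [ 0.53666785  1.012053   -1.54611875]
wrist pot [279.  50.] 8540 ctr [0.4358 0.036 ] size [0.056 0.054] ztop 0.0442 platexy [-0.165  0.041]
```

View pics/w15.png

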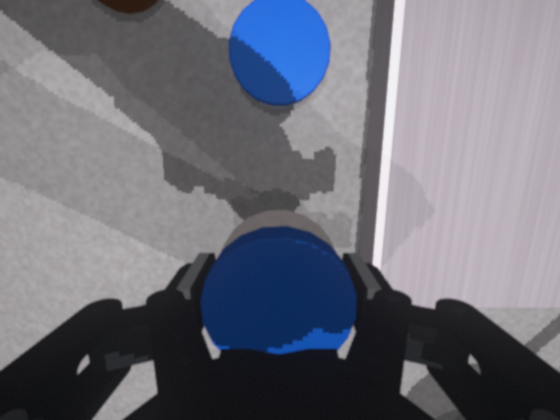

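arm_command(targets=[[1,[-0.1,0.6,0],0],[1,[-0.1,0.95,0],0],[1,[-0.1,0.95,0],0],[1,[-0.1,0.95,0],0],[1,[-0.1,0.95,0],0]])

```text
time_s: 24.75
tool_pos: [0.5685, -0.0826, 0.0675]
tcp_rot: [-179.9, -0.0, 92.5]
ft_force: [0.9, -0.7, -1.5]
width: 0.0609
```

arm_command(targets=[[1,[-0.05,0.8,0],0],[1,[0,0.35,0],0],[1,[0,0,0],0],[1,[0,0,0.9],0],[1,[0,0,0.5],0]])

```text
time_s: 25.25
tool_pos: [0.6001, -0.0824, 0.0249]
tcp_rot: [-179.8, -0.1, 92.4]
ft_force: [-0.4, 0.8, -1.1]
width: 0.0609
```

Run:
```python
from h import *
st,im=shot('wrist','w16.png');print(st['tool_pos'],st['tcp_rot'],st['joint_positions'],st['width'],st['ft_force'])
pots('wrist',st,im)
```

```text
[ 0.60014485 -0.0824392   0.02491006] [-1.79802751e+02 -7.96191656e-02  9.24408790e+01] [-26.68297392  38.78099796  43.57594767 107.80930871 -35.50587067
  48.10330014  37.89853022] 0.060945363061739165 [-0.43796868  0.84577854 -1.05321816]
wrist pot [ 4. 20.] 377 ctr [0.4636 0.0274] size [0.008 0.019] ztop 0.0347 platexy [-0.137  0.032]
wrist pot [278. 294.] 15876 ctr [ 0.6014 -0.0781] size [0.057 0.048] ztop 0.0945 platexy [-0.004 -0.08 ]
```

View pics/w16.png

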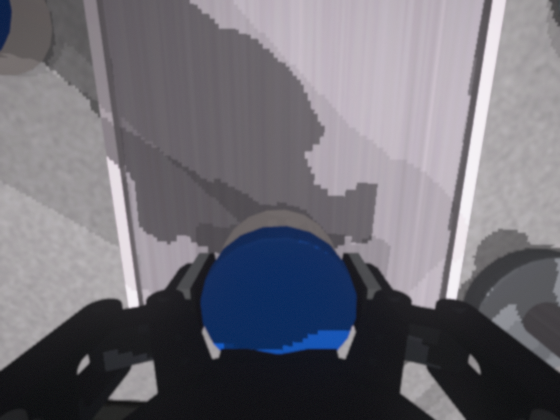

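arm_command(targets=[[1,[0,0.1,0.4],0],[1,[0,0,0.22],0],[1,[0,0,0],0]])

```text
time_s: 25.6
tool_pos: [0.6052, -0.0826, 0.0073]
tcp_rot: [-179.9, -0.0, 92.5]
ft_force: [-0.7, 1.0, -1.0]
width: 0.0615
```

arm_command(targets=[[1,[0,0,0.05],0],[0.3,[0,0,0],0],[0,[0,0,0],0],[0,[0,0,0],0]])

```text
time_s: 26.0
tool_pos: [0.6062, -0.0829, 0.007]
tcp_rot: [179.9, -0.0, 92.5]
ft_force: [-0.0, 0.7, 1.2]
width: 0.0849
```

arm_command(targets=[[0,[0,0,-0.7],0],[0,[0,0,-1],0],[0,[0,0,-1],0],[0,[0,0,-0.5],0],[0,[0,0,0],0]])

```text
time_s: 26.5
tool_pos: [0.6073, -0.0833, 0.1046]
tcp_rot: [179.7, 0.0, 92.5]
ft_force: [0.6, 0.5, -0.1]
width: 0.0853
```

Run:
```python
from h import *
st,im=shot('wrist','w17.png');print(st['tool_pos'],st['tcp_rot'],st['joint_positions'],st['width'],st['ft_force'])
pots('wrist',st,im)
st,im=shot('top','t17.png');pots('top',st,im)
```

```text
[ 0.60725689 -0.08326456  0.10463057] [1.79741046e+02 7.35741661e-03 9.24737268e+01] [-30.05867214  33.64962607  48.50117404 104.34073076 -30.27981112
  55.59316339  33.81673962] 0.08531663098921151 [ 0.57668382  0.50640325 -0.1454112 ]
wrist pot [43. 40.] 6441 ctr [0.4398 0.0331] size [0.053 0.049] ztop 0.044 platexy [-0.161  0.038]
wrist pot [276. 225.] 5489 ctr [ 0.6072 -0.0837] size [0.055 0.056] ztop 0.0742 platexy [ 0.001 -0.086]
top pot [266. 259.] 149 ctr [0.4284 0.0281] size [0.048 0.035] ztop 0.0451 platexy [-0.172  0.034]
```

View pics/w17.png

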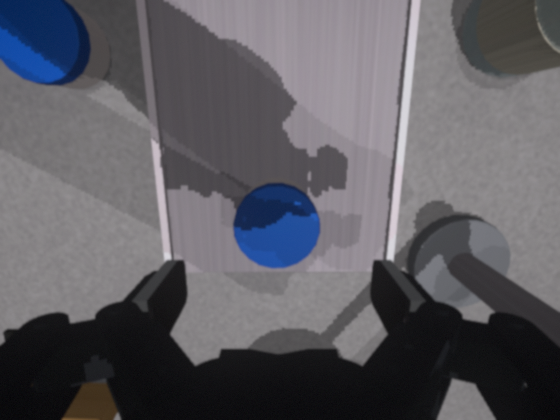

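arm_command(targets=[[0,[0.6,-0.8,0],0],[0,[0.75,-1,0],0],[0,[0.75,-1,0],0],[0,[0.75,-1,0],0],[0,[0.75,-1,0],0]])

```text
time_s: 27.1
tool_pos: [0.4546, 0.0196, 0.1009]
tcp_rot: [-179.8, 0.1, 92.5]
ft_force: [1.0, 0.7, 0.3]
width: 0.0854
```

arm_command(targets=[[0,[0.65,-0.75,0],0],[0,[0,0,0],0],[0,[0,0,0.9],0],[0,[0,0,0.9],0],[0,[0,0,0],0]])

```text
time_s: 27.6
tool_pos: [0.4311, 0.0365, 0.0457]
tcp_rot: [-179.6, 0.2, 92.4]
ft_force: [-1.1, -0.3, 0.4]
width: 0.0854
```

Run:
```python
from h import *
st,im=shot('wrist','w18.png');print(st['tool_pos'],st['tcp_rot'],st['joint_positions'],st['width'],st['ft_force'])
pots('wrist',st,im)
```

```text
[0.43113568 0.03652987 0.045671  ] [-1.79592086e+02  1.55728152e-01  9.24405109e+01] [-50.85304405  23.80119993  50.19691796 129.64842351 -29.39096448
  38.80243822  23.09476224] 0.08539107859756807 [-1.10768178 -0.27695579  0.40335001]
wrist pot [284. 236.] 7313 ctr [0.4359 0.0387] size [0.055 0.057] ztop 0.0442 platexy [-0.164  0.044]
```

View pics/w18.png

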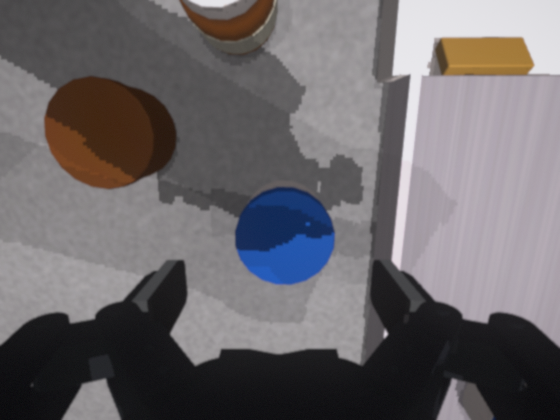

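arm_command(targets=[[0.1,[0.08,0.1,0],0],[0.1,[0,0,1],0],[0.1,[0,0,0.9],0],[0.1,[0,0,0.5],0],[0.1,[0,0,0],0]])

```text
time_s: 28.15
tool_pos: [0.4368, 0.0398, -0.0239]
tcp_rot: [-179.9, 0.0, 92.5]
ft_force: [0.4, 0.6, 0.6]
width: 0.0767
```

arm_command(targets=[[0.3,[0,0,0],0],[0.6,[0,0,0],0],[1,[0,0,0],0],[1,[0,0,0],0]], newtons=50)

```text
time_s: 28.55
tool_pos: [0.4379, 0.04, -0.0222]
tcp_rot: [179.9, -0.0, 92.5]
ft_force: [-1.4, -0.4, 6.6]
width: 0.0609
```

arm_command(targets=[[1,[0,0,-0.3],0],[1,[0,0,-0.9],0],[1,[0,0,-1],0],[1,[0,0,-1],0],[1,[0,0,0],0]])

```text
time_s: 29.05
tool_pos: [0.4396, 0.0404, 0.0758]
tcp_rot: [179.6, -0.2, 92.5]
ft_force: [0.6, -0.7, -0.8]
width: 0.0606
```

Run:
```python
from h import *
st,im=shot('wrist','w19.png');print(st['tool_pos'],st['tcp_rot'],st['joint_positions'],st['width'],st['ft_force'])
pots('wrist',st,im)
```

```text
[0.43961653 0.04038516 0.07584999] [ 1.79578520e+02 -1.52687830e-01  9.24874679e+01] [-54.73034943  21.02264753  54.24205171 127.95414027 -26.04547067
  41.97569715  19.94643668] 0.06060482984823482 [ 0.58734651 -0.72713955 -0.75540832]
wrist pot [455. 412.] 116 ctr [ 0.579  -0.0902] size [0.006 0.011] ztop 0.0734 platexy [-0.027 -0.091]
```

View pics/w19.png

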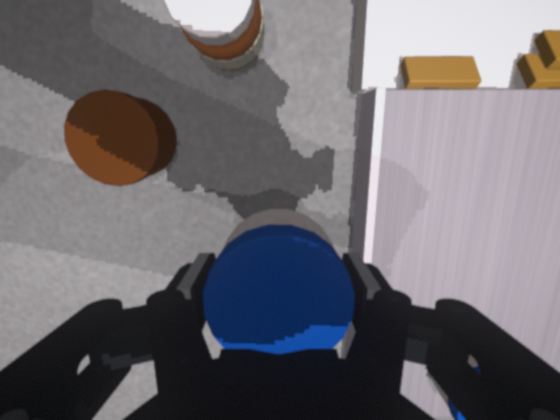

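arm_command(targets=[[1,[-0.2,0.65,0],0],[1,[-0.3,0.95,0],0],[1,[-0.3,0.95,0],0],[1,[-0.3,0.95,0],0],[1,[-0.3,0.95,0],0]])

```text
time_s: 29.6
tool_pos: [0.572, 0.0037, 0.071]
tcp_rot: [-179.8, -0.0, 92.5]
ft_force: [0.0, 0.9, -0.8]
width: 0.0608
```

arm_command(targets=[[1,[-0.12,0.9,0],0],[1,[0,0,0],0],[1,[0,0,0.9],0],[1,[0,0,0.6],0],[1,[0,0,0],0]])

```text
time_s: 30.1
tool_pos: [0.5954, 0.0019, 0.024]
tcp_rot: [-179.6, -0.0, 92.5]
ft_force: [-0.3, 0.1, -1.6]
width: 0.0607
```

Run:
```python
from h import *
st,im=shot('wrist','w20.png');print(st['tool_pos'],st['tcp_rot'],st['width'],st['ft_force'])
pots('wrist',st,im)
```

```text
[0.59543587 0.00190445 0.02404867] [-1.79561474e+02 -3.06978447e-02  9.24707084e+01] 0.06068088507328839 [-0.34432799  0.07860134 -1.61762861]
wrist pot [278. 292.] 15576 ctr [0.5969 0.0049] size [0.057 0.05 ] ztop 0.0902 platexy [-0.005  0.003]
```

arm_command(targets=[[1,[0,0.1,0.3],0],[1,[0,0,0.17],0],[1,[0,0,0],0]])

```text
time_s: 30.45
tool_pos: [0.6018, 0.0016, 0.013]
tcp_rot: [-180.0, -0.0, 92.5]
ft_force: [-0.4, 1.1, -0.5]
width: 0.0609
```

arm_command(targets=[[1,[0,0,0.05],0],[0.3,[0,0,0],0],[0,[0,0,0],0],[0,[0,0,0],0]])

```text
time_s: 30.85
tool_pos: [0.6025, 0.0013, 0.0123]
tcp_rot: [179.9, -0.0, 92.5]
ft_force: [-0.3, -0.1, 0.8]
width: 0.0849
```

arm_command(targets=[[0,[0,0,-0.7],0],[0,[0,0,-1],0],[0,[0,0,-1],0],[0,[0,0,-0.7],0],[0,[0,0,0],0]])

```text
time_s: 31.35
tool_pos: [0.6045, 0.0009, 0.1173]
tcp_rot: [179.6, -0.0, 92.5]
ft_force: [0.8, -0.4, -0.9]
width: 0.085
```

Run:
```python
from h import *
st,im=shot('wrist','w21.png');print(st['tool_pos'],st['tcp_rot'],st['joint_positions'],st['width'],st['ft_force'])
pots('wrist',st,im)
st,im=shot('top','t21.png');pots('top',st,im)
```

```text
[0.60450674 0.00086219 0.11728717] [ 1.79618229e+02 -2.63598877e-02  9.24612959e+01] [-39.41546152  32.24132568  50.02835973 105.04033092 -29.54801337
  56.26818442  25.60835371] 0.08503697161238609 [ 0.76495173 -0.44444754 -0.93858229]
wrist pot [275. 221.] 4959 ctr [6.031e-01 1.000e-04] size [0.055 0.057] ztop 0.0742 platexy [ 0.001 -0.002]
wrist pot [275. 317.] 4103 ctr [ 0.6069 -0.0837] size [0.055 0.058] ztop 0.0742 platexy [ 0.001 -0.086]
top pot [302. 194.] 340 ctr [ 0.6028 -0.0835] size [0.058 0.054] ztop 0.0756 platexy [-0.003 -0.085]
```

View pics/t21.png

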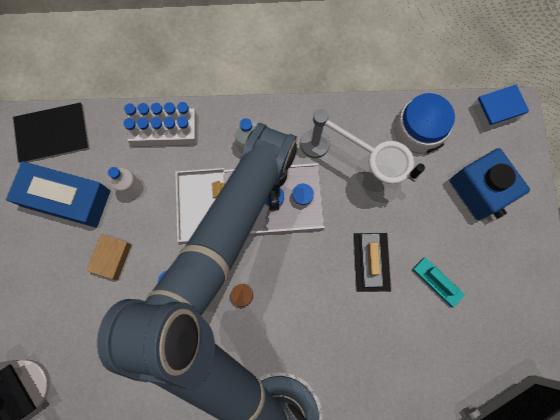

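arm_command(targets=[[0,[0.7,-0.5,0],0],[0,[1,-0.7,0],0],[0,[1,-0.7,0],0],[0,[1,-0.7,0],0],[0,[1,-0.7,0],0]])

```text
time_s: 31.95
tool_pos: [0.495, 0.1388, 0.1125]
tcp_rot: [-179.9, 0.1, 92.5]
ft_force: [0.4, -1.0, 0.6]
width: 0.0853
```

arm_command(targets=[[0,[1,-0.7,0],0],[0,[1,-0.7,0],0],[0,[1,-0.7,0],0],[0,[1,-0.7,0],0],[0,[0.9,-0.7,0],0]])

```text
time_s: 32.45
tool_pos: [0.3839, 0.2812, 0.1128]
tcp_rot: [-179.9, 0.1, 92.5]
ft_force: [-0.3, 0.1, -0.2]
width: 0.0855
```

arm_command(targets=[[0,[0.4,-0.4,0],0],[0,[0,0,0.8],0],[0,[0,0,0.8],0],[0,[0,0,0],0]])

```text
time_s: 32.85
tool_pos: [0.3705, 0.29, 0.0629]
tcp_rot: [-179.7, 0.3, 92.5]
ft_force: [-0.8, -0.3, -0.2]
width: 0.0857
```

Run:
```python
from h import *
st,im=shot('wrist','w22.png');print(st['tool_pos'],st['tcp_rot'],st['joint_positions'],st['width'],st['ft_force'])
pots('wrist',st,im)
```

```text
[0.37049097 0.28997964 0.06292486] [-179.69716932    0.32135835   92.49754267] [-83.72777796  25.66815936  51.56259471 124.31694784 -29.40738157
  43.42248197 -10.17962855] 0.08565294167053701 [-0.77565085 -0.33561441 -0.21268815]
wrist pot [282. 216.] 6341 ctr [0.3731 0.3001] size [0.056 0.056] ztop 0.0442 platexy [-0.215  0.308]
```

View pics/w22.png

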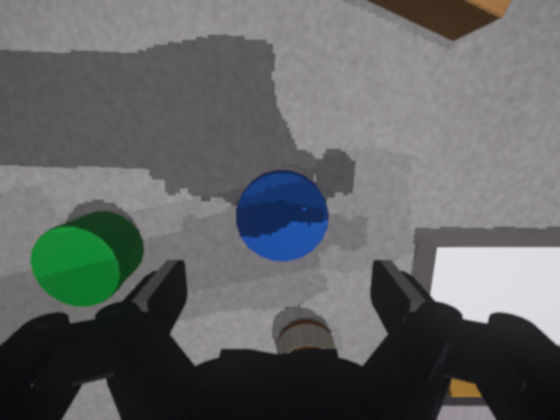

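arm_command(targets=[[0,[0.32,0.04,0],0],[0,[0,0,1],0],[0,[0,0,1],0],[0,[0,0,0.9],0],[0,[0,0,0],0]])

```text
time_s: 33.4
tool_pos: [0.3731, 0.3012, -0.0226]
tcp_rot: [-179.8, 0.1, 92.5]
ft_force: [-0.8, -0.4, -0.7]
width: 0.0855
```

arm_command(targets=[[0.3,[0,0,0],0],[0.6,[0,0,0],0],[1,[0,0,0],0],[1,[0,0,0],0]], newtons=50)

```text
time_s: 33.8
tool_pos: [0.3752, 0.3025, -0.0192]
tcp_rot: [179.9, -0.2, 92.5]
ft_force: [-0.7, -0.8, 6.5]
width: 0.0604
```

arm_command(targets=[[1,[0,0,-0.3],0],[1,[0,0,-0.9],0],[1,[0,0,-1],0],[1,[0,0,-1],0],[1,[0,0,-1],0]])

```text
time_s: 34.3
tool_pos: [0.3742, 0.3013, 0.107]
tcp_rot: [180.0, -0.0, 92.4]
ft_force: [0.7, 0.6, -1.1]
width: 0.061
```

arm_command(targets=[[1,[0,0,-0.6],0],[1,[0,0,0],0]])

```text
time_s: 34.5
tool_pos: [0.3757, 0.3028, 0.1258]
tcp_rot: [179.8, -0.3, 92.5]
ft_force: [-0.2, 0.8, -0.9]
width: 0.0605
```

Run:
```python
from h import *
st,im=shot('wrist','w23.png');print(st['tool_pos'],st['tcp_rot'],st['joint_positions'],st['width'],st['ft_force'])
```

```text
[0.37567133 0.30276341 0.12583726] [179.7910184   -0.31161491  92.48102637] [-90.21356875  20.62077207  57.90500183 120.439017   -23.04228471
  50.25428105 -16.45263157] 0.06050237135056961 [-0.16540282  0.84546086 -0.87440967]
```

View pics/w23.png

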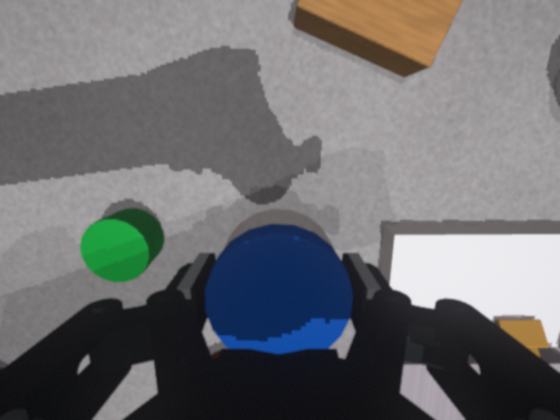

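arm_command(targets=[[1,[-0.6,0.6,0],0],[1,[-0.95,0.9,0],0],[1,[-0.95,0.9,0],0],[1,[-0.95,0.9,0],0],[1,[-0.95,0.9,0],0]])

```text
time_s: 35.05
tool_pos: [0.5057, 0.1737, 0.1218]
tcp_rot: [-179.9, 0.0, 92.5]
ft_force: [0.8, 0.4, -1.3]
width: 0.0605
```

arm_command(targets=[[1,[-0.95,0.9,0],0],[1,[-0.95,0.9,0],0],[1,[-0.95,0.9,0],0],[1,[-0.2,0.15,0],0],[1,[0,0,0],0]])

```text
time_s: 35.55
tool_pos: [0.5947, 0.0853, 0.1218]
tcp_rot: [-179.9, 0.1, 92.3]
ft_force: [-0.6, 0.2, -0.5]
width: 0.0606
```

Run:
```python
from h import *
st,im=shot('wrist','w24.png');print(st['tool_pos'],st['tcp_rot'],st['joint_positions'],st['width'],st['ft_force'])
pots('wrist',st,im)
```

```text
[0.59474719 0.0852717  0.1217885 ] [-1.79888339e+02  6.29490228e-02  9.22687875e+01] [-48.19524324  32.15242046  50.99333679 104.94336757 -29.36528173
  57.27169331  17.31203564] 0.06060498626889526 [-0.55936965  0.23494395 -0.46688827]
```

View pics/w24.png

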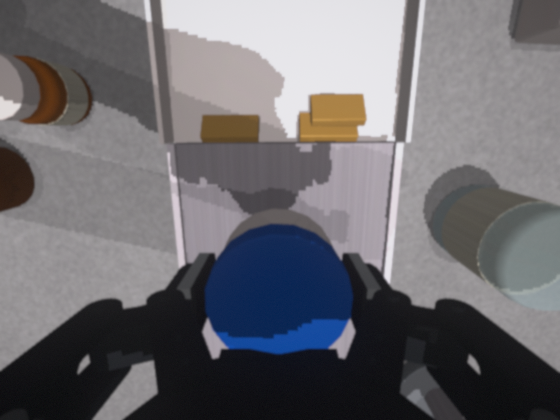

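arm_command(targets=[[1,[0,0.1,0.9],0],[1,[0,0,1],0],[1,[0,0,0.9],0],[1,[0,0,0.3],0],[1,[0,0,0],0]])

```text
time_s: 36.1
tool_pos: [0.5962, 0.0889, 0.0286]
tcp_rot: [-179.8, -0.0, 92.6]
ft_force: [-0.0, -0.3, -0.7]
width: 0.0611
```

Run:
```python
from h import *
st,im=shot('wrist','w25.png');print(st['tool_pos'],st['tcp_rot'],st['width'],st['ft_force'])
pots('wrist',st,im)
```

```text
[0.59616282 0.08893668 0.02857071] [-1.79794196e+02 -1.38633520e-02  9.25875379e+01] 0.061129981448927194 [-0.02157952 -0.26433093 -0.68039754]
wrist pot [278. 292.] 15190 ctr [0.5975 0.0903] size [0.057 0.052] ztop 0.0918 platexy [-0.     0.088]
```

arm_command(targets=[[1,[-0.1,0,0.35],0],[1,[0,0,0.15],0],[1,[0,0,0],0]])

```text
time_s: 36.45
tool_pos: [0.5979, 0.0844, 0.0147]
tcp_rot: [-180.0, -0.0, 92.5]
ft_force: [-0.5, -0.3, -0.8]
width: 0.0607
```

arm_command(targets=[[1,[0,0,0.06],0],[0.3,[0,0,0],0],[0,[0,0,0],0],[0,[0,0,0],0]])

```text
time_s: 36.85
tool_pos: [0.5986, 0.0844, 0.0134]
tcp_rot: [180.0, -0.0, 92.5]
ft_force: [0.2, 0.4, 0.6]
width: 0.0848
```

arm_command(targets=[[0,[0,0,-0.7],0],[0,[0,0,-1],0],[0,[0,0,-1],0],[0,[0,0,-1],0],[0,[0,0,-1],0]])

```text
time_s: 37.35
tool_pos: [0.5981, 0.0843, 0.1555]
tcp_rot: [180.0, -0.0, 92.5]
ft_force: [0.0, 0.6, 0.8]
width: 0.085
```

Run:
```python
from h import *
st,im=shot('wrist','w26.png');print(st['tool_pos'],st['tcp_rot'],st['joint_positions'],st['width'],st['ft_force'])
pots('wrist',st,im)
```

```text
[0.59812587 0.08425371 0.15549351] [ 1.79987497e+02 -9.56274128e-03  9.24576975e+01] [-49.24062107  30.26841867  52.7228806  102.83726621 -27.39965708
  60.67949475  16.06423497] 0.08498335217644644 [0.00082798 0.63997993 0.7903766 ]
wrist pot [278. 209.] 3675 ctr [0.5992 0.082 ] size [0.055 0.057] ztop 0.0742 platexy [0.001 0.08 ]
wrist pot [279. 293.] 3104 ctr [6.031e-01 4.000e-04] size [0.055 0.057] ztop 0.0743 platexy [ 0.001 -0.002]
wrist pot [279. 346.] 520 ctr [ 0.6059 -0.0588] size [0.039 0.01 ] ztop 0.0737 platexy [ 0.001 -0.061]
```

View pics/w26.png

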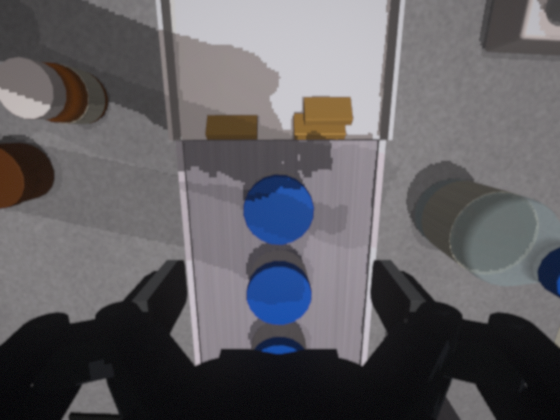

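arm_command(targets=[[0,[0,0,-1],0],[0,[-0.7,0,-1],0],[0,[-0.9,0,-1],0],[0,[-1,0,-0.3],0],[0,[-1,0,0],0]])

```text
time_s: 37.9
tool_pos: [0.604, -0.0248, 0.2553]
tcp_rot: [179.8, -0.0, 92.5]
ft_force: [0.5, 0.3, 0.5]
width: 0.0855
```

arm_command(targets=[[0,[-1,0,0],0],[0,[-1,0,0],0],[0,[-1,0,0],0],[0,[-1,0,0],0],[0,[-1,0,0],0]])

```text
time_s: 38.4
tool_pos: [0.6092, -0.1746, 0.2531]
tcp_rot: [180.0, -0.0, 92.5]
ft_force: [0.2, 0.1, 0.2]
width: 0.0854
```

arm_command(targets=[[0,[-1,0,0],0],[0,[-1,0,0],0],[0,[0,0,0],0],[0,[0,0,0],0]])

```text
time_s: 38.8
tool_pos: [0.6116, -0.234, 0.253]
tcp_rot: [180.0, -0.0, 92.4]
ft_force: [0.6, 0.9, 0.3]
width: 0.0853
```

Run:
```python
from h import *
st,im=shot('top','t27.png');P=cloud('top',st,im);print(st['tool_pos'],st['tcp_rot'],st['joint_positions'])
pots('top',st,im)
st,im=shot('wrist','w27.png');P=cloud('wrist',st,im);X,Y,Z=P[...,0],P[...,1],P[...,2]
h=(Z>.25)&(Z<.275)&(X>.52)&(X<.7)&(Y<-.28)&(Y>-.42);print(h.sum(),P[h].mean(0) if h.sum() else 0)
```

```text
[ 0.61158064 -0.23401747  0.25298914] [ 1.79998484e+02 -2.31659570e-02  9.23692115e+01] [-18.45485616  30.34715777  54.54614022  89.14874086 -25.40622547
  73.74171372  41.96683505]
top pot [300. 191.] 185 ctr [ 0.6074 -0.0788] size [0.048 0.045] ztop 0.0755 platexy [ 0.002 -0.081]
top pot [273. 196.] 340 ctr [ 0.5999 -0.0009] size [0.056 0.054] ztop 0.0757 platexy [-0.002 -0.003]
top pot [244. 198.] 342 ctr [0.5955 0.0814] size [0.058 0.054] ztop 0.0751 platexy [-0.003  0.08 ]
0 0
```

View pics/t27.png

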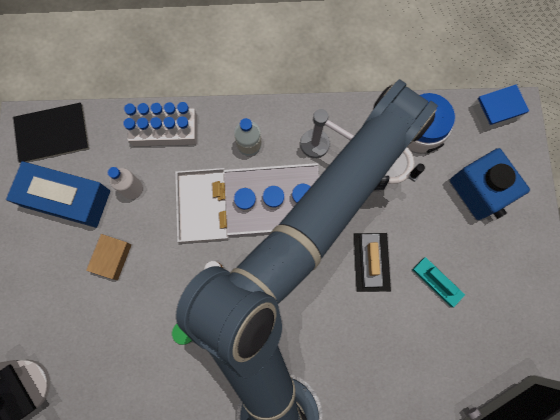

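View pics/w27.png

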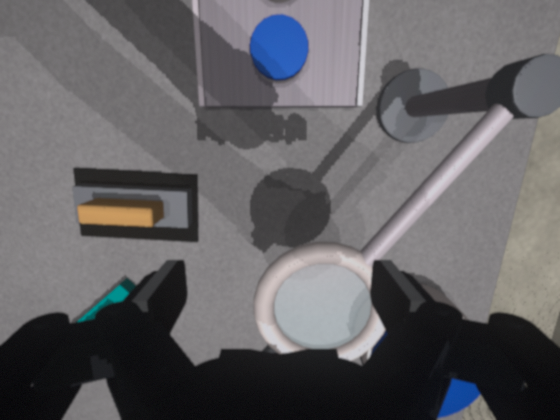

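arm_command(targets=[[0,[-1,0,0],0],[0,[-1,0,0],0],[0,[-1,0,0],0],[0,[-1,0.1,0],0],[0,[0,0,0],0]])

```text
time_s: 39.4
tool_pos: [0.6191, -0.3562, 0.2529]
tcp_rot: [-179.9, 0.1, 92.3]
ft_force: [-0.9, -0.5, -0.3]
width: 0.0852
```

Run:
```python
from h import *
st,im=shot('top','t28.png');P=cloud('top',st,im);print(st['tool_pos'],st['tcp_rot'])
X,Y,Z=P[...,0],P[...,1],P[...,2]
h=(Z>.25)&(Z<.272)&(X>.55)&(X<.7)&(Y<-.3)&(Y>-.42)&(im['img'].max(-1)<70);print(h.sum(),P[h].mean(0),P[h].min(0),P[h].max(0))
st,im=shot('wrist','w28.png');P=cloud('wrist',st,im);X,Y,Z=P[...,0],P[...,1],P[...,2]
h=(Z>.245)&(Z<.275)&(X>.52)&(X<.7)&(Y<-.28)&(Y>-.42);print(h.sum(),P[h].mean(0) if h.sum() else 0)
```

```text
[ 0.61905898 -0.35623973  0.25287744] [-1.79939749e+02  1.40485306e-01  9.22690041e+01]<stdin>:4: RuntimeWarning: Mean of empty slice.
  ret = um.true_divide(
Traceback (most recent call last):
ValueError: zero-size array to reduction operation minimum which has no identity
```

View pics/t28.png

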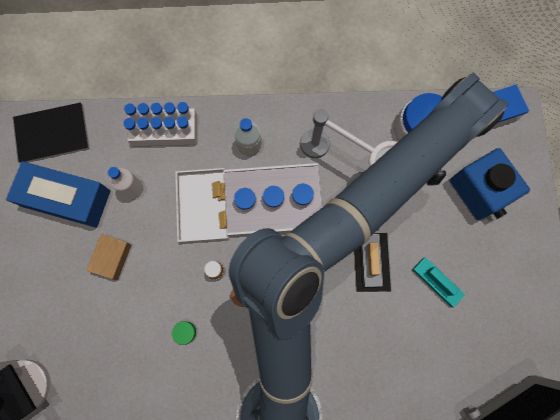

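Run:
```python
from h import *
st,im=shot('wrist','w28.png');P=cloud('wrist',st,im);X,Y,Z=P[...,0],P[...,1],P[...,2]
h=(Z>.245)&(Z<.275)&(X>.55)&(X<.7)&(Y<-.3)&(Y>-.42)&(im['img'].max(-1)<70)&(im['depth']>.14);print(h.sum(),P[h].mean(0) if h.sum() else 0)
st,im=shot('scene','s28.png');P=cloud('scene',st,im);X,Y,Z=P[...,0],P[...,1],P[...,2]
h=(Z>.21)&(Z<.268)&(X>.55)&(X<.68)&(Y<-.32)&(Y>-.41)&(im['img'].max(-1)<70);print(h.sum(),P[h].mean(0),P[h].min(0),P[h].max(0))
st,im=shot('top');R=Rw(im['rotation']) if np.array(im['rotation']).shape!=(3,3) else np.array(im['rotation'])
for c,r in [(418,171),(419,170)]:
    d=R@np.array([(c-im['cx'])/im['fx'],(r-im['cy'])/im['fy'],1]);o=np.array(im['xyz']);print(o+d*(.263-o[2])/d[2])
```

```text
1205 [ 0.61590402 -0.36119704  0.26028053]
261 [ 0.62107713 -0.36890032  0.24192458] [ 0.60710829 -0.37718366  0.2100766 ] [ 0.62768274 -0.3555602   0.26440477]
[ 0.60289754 -0.35610032  0.263     ]
[ 0.6053712  -0.35878534  0.263     ]
```

View pics/w28.png

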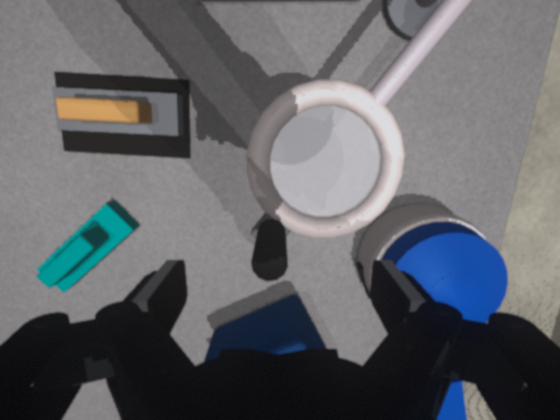

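View pics/s28.png

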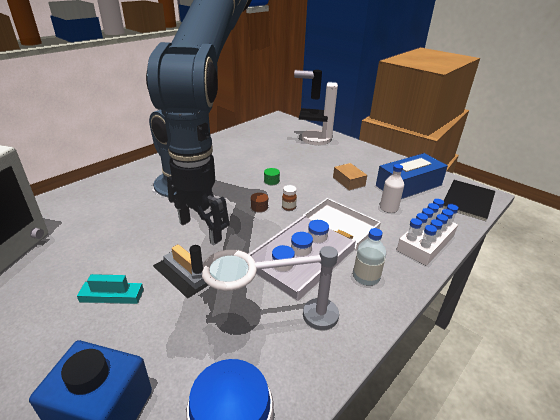

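arm_command(targets=[[0,[-0.3,-0.08,0],0],[0,[0,0,1],0],[0,[0,0,1],0],[0,[0,0,0.2],0],[0,[0,0,0],0]])

```text
time_s: 40.1
tool_pos: [0.618, -0.3613, 0.1863]
tcp_rot: [-179.9, -0.1, 92.5]
ft_force: [-0.4, -1.0, -0.2]
width: 0.0852
```

arm_command(targets=[[0.5,[0,0,0],0],[1,[0,0,0],0],[1,[0,0,0],0],[1,[0,0,0],0],[1,[0,0,0],0]], newtons=40)

```text
time_s: 40.6
tool_pos: [0.6168, -0.3637, 0.1881]
tcp_rot: [-179.9, 0.1, 92.4]
ft_force: [-3.0, -0.7, 4.3]
width: 0.0213
```

Run:
```python
from h import *
st=manip.read_state();print(st['tool_pos'],st['tcp_rot'],st['width'],st['ft_force'],st['joint_positions'])
p=np.array([.778,-.130]);t=st['tool_pos'][:2]-p;a0=np.degrees(np.arctan2(t[1],t[0]))%360;r=.285;print(a0,np.hypot(*t))
psi=np.radians(92.4);xt=np.array([np.cos(psi),np.sin(psi)]);yt=np.array([np.sin(psi),-np.cos(psi)])
N=17;st_=(143.1-a0)/N;prev=st['tool_pos'][:2]
for i in range(1,N+1):
    a=np.radians(a0+st_*i);q=p+r*np.array([np.cos(a),np.sin(a)]);d=q-prev;prev=q
    print(i,'tx %.2f ty %.2f'%(d@xt/.03,d@yt/.03),np.round(q,3))
```

```text
[ 0.61680087 -0.36368474  0.18810518] [-1.79937392e+02  9.35778795e-02  9.24097478e+01] 0.02127477535628347 [-2.9901355  -0.71123114  4.31617136] [ -2.97657631  38.89878375  50.46838621  84.34301714 -30.64434094
  71.23675283  53.53346532]
235.40152519267903 0.2838903276879692
1 tx 0.55 ty -0.71 [ 0.595 -0.348]
2 tx 0.64 ty -0.63 [ 0.575 -0.33 ]
3 tx 0.70 ty -0.57 [ 0.557 -0.31 ]
4 tx 0.75 ty -0.50 [ 0.541 -0.288]
5 tx 0.79 ty -0.43 [ 0.527 -0.265]
6 tx 0.83 ty -0.35 [ 0.515 -0.241]
7 tx 0.86 ty -0.27 [ 0.506 -0.215]
8 tx 0.88 ty -0.19 [ 0.499 -0.189]
9 tx 0.89 ty -0.11 [ 0.495 -0.162]
10 tx 0.90 ty -0.02 [ 0.493 -0.136]
11 tx 0.90 ty 0.06 [ 0.494 -0.109]
12 tx 0.89 ty 0.15 [ 0.497 -0.082]
13 tx 0.87 ty 0.23 [ 0.503 -0.055]
14 tx 0.84 ty 0.31 [ 0.511 -0.03 ]
15 tx 0.81 ty 0.39 [ 0.522 -0.005]
16 tx 0.77 ty 0.47 [0.535 0.019]
17 tx 0.72 ty 0.54 [0.55  0.041]
```

arm_command(targets=[[1,[0.28,-0.36,0],0],[1,[0.28,-0.36,0],0],[1,[0.64,-0.63,0],0],[1,[0.7,-0.57,0],0],[1,[0.75,-0.5,0],0]])

```text
time_s: 41.1
tool_pos: [0.5438, -0.287, 0.1882]
tcp_rot: [179.7, 0.2, 92.3]
ft_force: [5.1, -2.9, 1.5]
width: 0.0209
```

arm_command(targets=[[1,[0.79,-0.43,0],0],[1,[0.83,-0.35,0],0],[1,[0.86,-0.27,0],0],[1,[0.88,-0.19,0],0],[1,[0.89,-0.11,0],0]])

```text
time_s: 41.6
tool_pos: [0.4975, -0.1617, 0.1881]
tcp_rot: [179.7, 0.2, 92.3]
ft_force: [5.4, -5.5, -1.1]
width: 0.0213
```

arm_command(targets=[[1,[0.9,-0.02,0],0],[1,[0.9,0.06,0],0],[1,[0.89,0.15,0],0],[1,[0.87,0.23,0],0],[1,[0,0,0],0]])

```text
time_s: 42.1
tool_pos: [0.5035, -0.0488, 0.1879]
tcp_rot: [-179.8, -0.3, 92.7]
ft_force: [-7.2, 5.5, 12.8]
width: 0.0209
```

arm_command(targets=[[1,[0.84,0.31,0],0],[1,[0.81,0.39,0],0],[1,[0.77,0.47,0],0],[1,[0.72,0.54,0],0],[1,[0,0,0],0]])

```text
time_s: 42.6
tool_pos: [0.5495, 0.0526, 0.1879]
tcp_rot: [-179.5, -0.6, 92.9]
ft_force: [-14.1, 13.5, 18.3]
width: 0.018
```

Run:
```python
from h import *
st,im=shot('scene','s29.png');print(st['tool_pos'],st['tcp_rot'],st['width'],st['ft_force'],st['joint_positions'])
t=st['tool_pos'][:2]-np.array([.778,-.13]);print(np.degrees(np.arctan2(t[1],t[0])),np.hypot(*t))
```

```text
[0.54952241 0.05264518 0.18788839] [-179.54118998   -0.64127565   92.90385071] 0.01804317642018007 [-14.06369648  13.45193887  18.27872332] [-52.28846993  23.32221247  56.65790558 107.43438277 -22.74308586
  61.7556701   16.40101245]
141.36112951415362 0.292508584817471
```

View pics/s29.png

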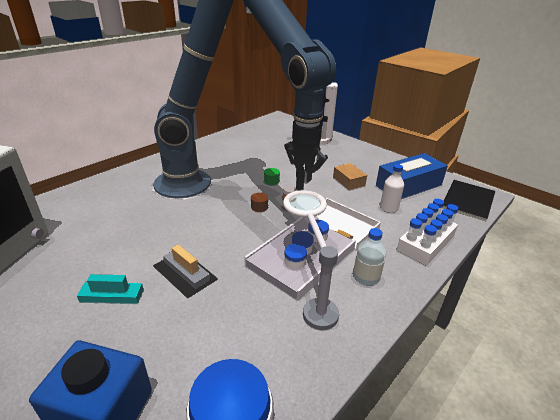

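arm_command(targets=[[0.8,[0,0,0],0],[0.6,[0,0,0],0],[0.3,[0,0,0],0],[0.1,[0,0,0],0]])

```text
time_s: 43.05
tool_pos: [0.5515, 0.0429, 0.1872]
tcp_rot: [180.0, 0.0, 92.4]
ft_force: [-0.2, 0.0, -0.0]
width: 0.0613
```

arm_command(targets=[[0,[0,0,-0.6],0],[0,[0,0,-1],0],[0,[0,0,-1],0],[0,[0,0,-0.3],0],[0,[0,0,0],0]])

```text
time_s: 43.55
tool_pos: [0.5521, 0.0429, 0.2751]
tcp_rot: [179.9, -0.0, 92.4]
ft_force: [0.4, 0.1, -1.0]
width: 0.0853
```

```bash
cat >> h.py <<'E'
def lens(st,im,cam='top'):
    P=cloud(cam,st,im);X,Y,Z=P[...,0],P[...,1],P[...,2]
    hs=im['img'].astype(int)
    m=(Z>.192)&(Z<.212)&(hs.min(-1)>120)&(X>.45)&(X<.7)&(Y>-.2)&(Y<.2)
    q=P[m]; print('ring n',m.sum())
    if m.sum()>30:
        from scipy.optimize import least_squares
        f=lambda p:np.hypot(q[:,0]-p[0],q[:,1]-p[1])-.053
        s=least_squares(f,[.6,0],loss='soft_l1',f_scale=.004);print('lens fit',s.x,'off plate centre',s.x-PC,np.abs(s.fun).mean())
E
python3 - <<'E'
from h import *
st,im=shot('top','t30.png');lens(st,im);print(st['tool_pos'],st['ft_force'],st['width'])
st,im=shot('wrist','w30.png');lens(st,im,'wrist')
P=cloud('wrist',st,im);X,Y,Z=P[...,0],P[...,1],P[...,2]
h=(Z>.245)&(Z<.275)&(X>.5)&(X<.6)&(Y<.1)&(Y>-.02)&(im['img'].max(-1)<70)&(im['depth']>.14);print(h.sum(),P[h].mean(0) if h.sum() else 0)
E
```

```text
ring n 1172
lens fit [0.61393657 0.01258386] off plate centre [0.01193657 0.01058386] 0.017575114662113363
[0.55212598 0.0428534  0.27505612] [ 0.35640035  0.14680994 -0.97285422] 0.08533175047370825
ring n 10932
lens fit [ 0.62162783 -0.00809124] off plate centre [ 0.01962783 -0.01009124] 0.016428995330176582
929 [0.55015261 0.03776853 0.26052183]
```

View pics/t30.png

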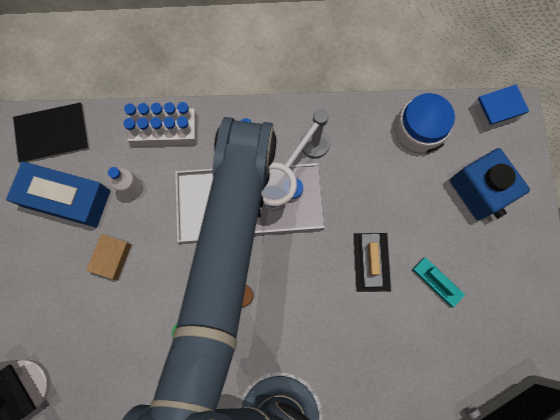

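View pics/w30.png

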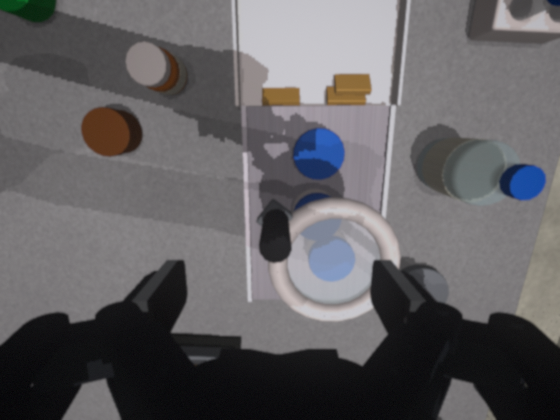

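arm_command(targets=[[0,[0.3,0,-1],0],[0,[0.8,-0.3,-0.5],0],[0,[1,-0.6,0],0],[0,[1,-0.6,0],0],[0,[1,-0.6,0],0]])

```text
time_s: 44.15
tool_pos: [0.4814, 0.1643, 0.3175]
tcp_rot: [-179.9, 0.1, 92.5]
ft_force: [0.9, 0.5, -0.0]
width: 0.0855
```

arm_command(targets=[[0,[1,-0.6,0],0],[0,[1,-0.6,0],0],[0,[1,-0.3,0],0],[0,[1,-0.3,0],0],[0,[0.5,0,0],0]])

```text
time_s: 44.65
tool_pos: [0.4208, 0.2989, 0.3174]
tcp_rot: [-179.8, 0.1, 92.8]
ft_force: [-0.1, 0.3, -0.7]
width: 0.0854
```

arm_command(targets=[[0,[0,0,0],0],[0,[0,0,0],0]])

```text
time_s: 44.85
tool_pos: [0.424, 0.2943, 0.3185]
tcp_rot: [-180.0, 0.1, 92.4]
ft_force: [1.2, -0.2, 0.9]
width: 0.0855
```

Run:
```python
from h import *
st,im=shot('top','t31.png');print(st['tool_pos'],st['ft_force'],st['joint_positions'])
P=cloud('top',st,im);X,Y,Z=P[...,0],P[...,1],P[...,2]
pots('top',st,im);lens(st,im)
h=(Z>.25)&(Z<.272)&(X>.5)&(X<.6)&(Y<.1)&(Y>-.02)&(im['img'].max(-1)<70);q=P[h];c=(q.min(0)+q.max(0))/2;print('handle',h.sum(),c)
d=c[:2]-np.array([.778,-.13]);print('angle',np.degrees(np.arctan2(d[1],d[0]))-143.1,np.hypot(*d),'lens',np.array([.778,-.13])+.22*d/np.hypot(*d))
hs=cv2.cvtColor(im['img'],cv2.COLOR_RGB2HSV)
x=(X-.602)*_c+(Y-.002)*_s if 0 else None
from h import _c,_s
x=(X-.602)*_c+(Y-.002)*_s;y=-(X-.602)*_s+(Y-.002)*_c
b=(hs[...,0]>10)&(hs[...,0]<25)&(hs[...,1]>90)&(abs(x)<.11)&(y>-.15)&(y<.29)&(Z<.06)
n,l,S,cc=cv2.connectedComponentsWithStats(b.astype(np.uint8))
for k in range(1,n):
    if S[k,4]>8: m=l==k;print(cc[k],S[k,4],'x',x[m].min(),x[m].max(),'y',y[m].min(),y[m].max(),'z',Z[m].min(),np.median(Z[m]),Z[m].max())
q=P[(X>.3)&(X<.52)&(Y<-.2)&(Y>-.36)&(Z>.06)&(Z<.085)];print('grip',cv2.minAreaRect((q[:,:2]*1000).astype(np.float32)),np.median(q[:,2]))
i=cv2.cvtColor(im['img'],cv2.COLOR_RGB2BGR)[100:310,160:400];cv2.imwrite('pics/t31c.png',cv2.resize(i,None,fx=2.8,fy=2.8))
shot('scene','s31.png')
```

```text
[0.42396554 0.29428877 0.31845202] [ 1.16649268 -0.20667868  0.88615118] [-89.7893121    8.90300233  58.10980507 101.62106894  -7.74914756
  73.86526006 -27.46597232]
top pot [244. 198.] 332 ctr [0.596  0.0828] size [0.058 0.051] ztop 0.0756 platexy [-0.002  0.081]
ring n 1600
lens fit [ 0.60754733 -0.00837601] off plate centre [ 0.00554733 -0.01037601] 0.017188782183323034
handle 63 [0.54683515 0.03521026 0.25999878]
angle 1.3471426025931805 0.28413309980627416 lens [ 0.59901252 -0.00208017]
[218.55276382 189.87939698] 199 x 0.013889729506124764 0.06799799043312489 y 0.13959453474328418 0.17781163132850508 z 0.008203825167010459 0.022200783867715845 0.03344952677038271
[222.59649123 219.27192982] 114 x -0.0728062679397714 -0.02416305703195505 y 0.1395247991506488 0.1616971808098394 z 0.009367603971983884 0.020358774907262456 0.028801113308475124
grip ((415.1539001464844, -274.17327880859375), (25.18950080871582, 89.2766342163086), 89.61293029785156) 0.0707437725455442
```

View pics/t31c.png

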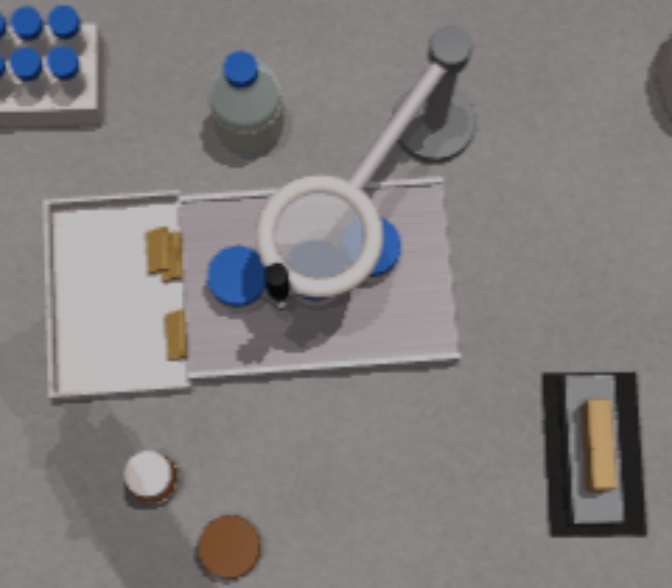

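View pics/s31.png

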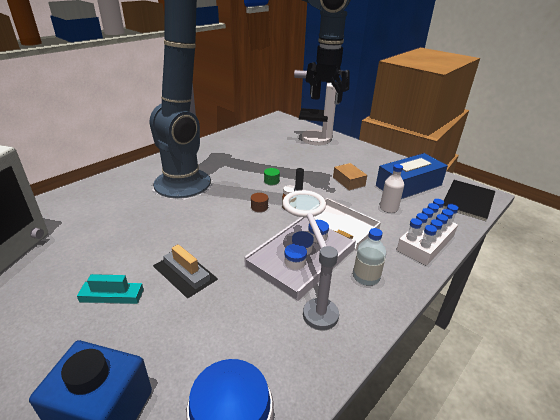

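Run:
```python
from h import *
st,im=shot('scene')
i=cv2.cvtColor(im['img'],cv2.COLOR_RGB2BGR)[180:300,235:395];cv2.imwrite('pics/s32c.png',cv2.resize(i,None,fx=4.8,fy=4.8,interpolation=2))
pots('scene',st,im)
st,im=shot('top');pots('top',st,im);P=cloud('top',st,im)
hs=cv2.cvtColor(im['img'],cv2.COLOR_RGB2HSV);X,Y,Z=P[...,0],P[...,1],P[...,2]
b=(hs[...,0]>95)&(hs[...,0]<125)&(hs[...,1]>120)&(X>.5)&(X<.73)&(Y<-.02)&(Y>-.15);print(b.sum(),P[b].min(0),P[b].max(0),np.median(Z[b]))
h=b&(Z>.06)&(Z<.09);q=P[h]
from scipy.optimize import least_squares
hull=cv2.convexHull((q[:,:2]*1000).astype(np.float32))[:,0]/1000
print(np.round(hull,3).tolist())
```

```text
scene pot [322. 226.] 119 ctr [0.6042 0.0858] size [0.05  0.047] ztop 0.0742 platexy [0.006 0.084]
scene pot [296. 252.] 342 ctr [ 0.6283 -0.0456] size [0.058 0.083] ztop 0.0742 platexy [ 0.024 -0.049]
top pot [244. 198.] 329 ctr [0.5955 0.0827] size [0.058 0.051] ztop 0.0755 platexy [-0.003  0.081]
100 [ 0.59245922 -0.0832431   0.05902025] [ 0.64699249 -0.05623555  0.07961506] 0.07236940894509403
[[0.6470000147819519, -0.0729999989271164], [0.6470000147819519, -0.07000000029802322], [0.593999981880188, -0.0560000017285347], [0.5920000076293945, -0.0560000017285347], [0.5950000286102295, -0.06499999761581421], [0.6000000238418579, -0.07400000095367432], [0.6039999723434448, -0.07699999958276749], [0.6079999804496765, -0.07900000363588333], [0.6150000095367432, -0.08299999684095383], [0.6179999709129333, -0.08299999684095383], [0.6259999871253967, -0.08299999684095383], [0.6389999985694885, -0.08100000023841858]]
```

View pics/s32c.png

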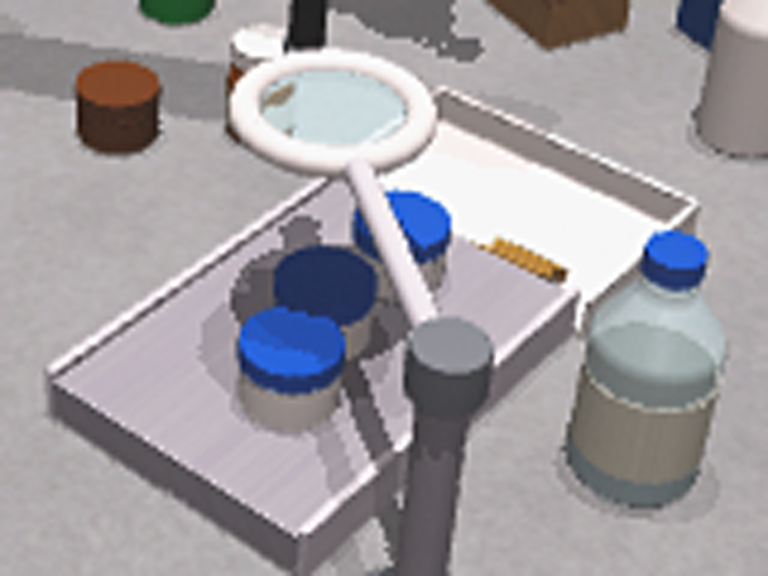

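Run:
```python
from h import *
print(close_job())
```

```text
the job is handed in; nothing more can be done
None
```

I handed the job in with every step done, at about 45 s of the 200 s allowed; the system gave no verdict. I swung the magnifier clear and wiped the three trimmings into the tray with the grey scraper. Then I stood the scraper back on its mat, set all three blue pots upright on the plate, and swung the magnifier back.

**Last checks:**
- **Lens:** from the handle's position I put it about 5 mm from the plate's centre; it must be within 30 mm. My direct fit to the lens ring was poor and gave about 12 mm.
- **Scraper:** about 5 mm from the mat's centre.
- **Pots:** all three upright, with lid tops 74–76 mm above the bench. By the end one had moved about 3 cm from where I put it. I don't know whether that was the announced knock or my doing. It is still well inside the limits, at about x +16 mm, y −55 mm from the plate's centre.
- **Trimmings:** all three in the tray and below the plate's top. Two lean against the plate's end, with centres at about y 0.15 m against the 0.142 m limit, so the margin is small.
- **Bystanders:** they looked unmoved in the pictures, but I did not measure them.

**What went wrong on the way:**
- **Fingertip position:** the fingertips sit about 33 mm behind the reported TCP, so my first grasp closed on top of the scraper's grip. I corrected for this from then on.
- **Handle slip:** the handle slipped a little in the grip at the end of the return swing, with about 18 N along one axis.

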